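Clear the packing table for wash-down

ROBOT

A 6-joint arm with a two-finger parallel gripper is mounted at the origin on the work surface; the furniture and walls round the work are solid. World frame = base frame: x ahead of the robot, y to its left, z up, the work surface at z = 0. Lengths are in m, angles in rad, forces in N, time in s.
With the tool pointing down it reaches from about 0.3 to 0.875 m from the base axis. Payload 6.4 kg.
Tool frame: the origin (TCP) lies on the centre line of the jaws, within the pads' length; the fingertips stand 25 mm ahead of it and the grasp point (between the pads) lies 6 mm ahead of it (ctrl.tips_ahead is the z of the fingertips in the tool frame, in m); z points along the fingers, x is the direction in which the jaws open and shut, and the axes are right-handed (so a half turn about z gives the same grasp; the last joint's range is limited). The gripper opens to 85 mm and grips with 20 to 120 N. Pads are 22 mm wide; open, the fingers measure 114 mm over their backs; the gripper's body (76 mm by 85 mm) begins 54 mm behind the grasp point. The pads swing forward as they close: fully open they stand 13 mm farther back than shut.
Start: joints at [0.898, 0.181, 1.607, -0, 1.354, -0.206], TCP at [0.259, 0.514, 0.256] pointing down, gripper open.
Joint ranges: [-2.99, 2.99], [-0.89, 2.07], [0.3, 2.58], [-1.14, 4.28], [0, 2.63], [-3.12, 3.12]. Speed limits (rad/s): [2.57, 2.57, 3.01, 3.14, 3.14, 3.14].

INTERFACE

Orientations are given as a unit quaternion [w, x, y, z].
In Python, from bench import ctrl gives the robot as it stands.
- The arm moves only by the shell command python3 -m pendant 'ROWS'. ROWS is JSON, a list that holds one entry, the list of rows, each a list of 7 numbers: the shift along the tool's x, y, z in m, then the turn, a rotation vector about the tool's x, y, z in rad, then the closure, from -1 (fully open) to 1 (shut). A call has 1 to 10 rows; each row shifts and turns the commanded pose from where the row before left it, along the tool's axes as they then stand; what a row does not reach is not made up. A row lasts 1/10 s, in which the tool goes at most 50 mm and 8.59 degrees, less where a joint would pass 70% of its speed; a pose out of reach is approached as far as the arm can. A call with a gripper value outside its range is refused whole. The fingers move at their own pace and stop on an object; the grip force is fixed at half the most. Time passes only in rows, so rows that do not move let the fingers close. It gives the time, the measured TCP pose, the force and the opening at its end, in the units of the state.
- ctrl.get_obs(): the state, without advancing time (a new reading comes with each control period).
- ctrl.camera(name): name is "side" or "top" or "wrist"; returns (picture, depth): 400x640x3 uint8, red, green, blue; 400x640 float32, m along the optical axis (not along the pixel's ray), 0 where there is no reading.
- ctrl.calibration(name): a dict with "fov_y" (degrees; the focal length in pixels is half the picture's height over the tangent of half this angle, whatever the lens; pixels are square), "cx", "cy" (the principal point, pixels), "D" ([k1, k2, p1, p2, k3] as OpenCV has them; the pictures are not rectified), "camera_from_world" (4x4, takes a point from world to camera coordinates). Camera axes: x right, y down, z forward; pixel columns grow to the right and rows downward; lengths in m; the calibration is good to about 2 mm. A picture is of the moment at which its call begins: read the wrist's pose just before it. calibration takes no time and is no camera call; for the wrist camera it gives the pose at the moment of the call.
- ctrl.hand_in(): hands the job in, once; it reports no verdict.
The state is a dict: "time_s": time; "q": joint angles; "dq": joint speeds; "joint_efforts": joint torques, N m; "eef_pos": TCP position; "eef_rot": TCP orientation; "wrist_force": force on the tool from outside, world axes, zero at the start; "torque": the same for the moment, N m; "opening": opening from 0.0 (shut) to 1.0 (fully open).
Only numpy, scipy, OpenCV 4.12 (cv2) and the standard library are available. Lean on these libraries where they do the work, as an engineer would, in place of code of your own. Each camera call takes 0.05 s, during which the arm holds its last target.

TASK

Clear this packing table for wash-down. First push in the black selector knob on the grey control box and turn it clockwise one position, from the green dot to the orange one, and let it spring back up there; then sort everything that stands in the open on the near part of the table, short of the trays: check weights into the grey tray, date stamps and tape roll into the blue tray. When all are in, push and turn the knob on to the blue dot and let it come up again; leave the other things on the table where they are.

Things in the scene. Friction and masses are not known exactly. Their poses are not given: they have to be found in the camera images.
- control_box: fixed grey control box, 150 x 156 mm, 40 mm high, origin at the centre of its underside, +z up. A black push-to-turn selector knob stands on the centre of its top, in a dark steel index collar (outer radius 48 mm, top 22 mm above the box). Round coloured dots 62 mm from the knob axis mark the four positions of the knob's pointer. Seen from above, counted anticlockwise from the box's own +x axis they lie at: black +90 deg, green +30 deg, orange -30 deg, blue -90 deg.
- selector (a joint): turn of the selector knob, rad, growing clockwise seen from above: black (off) -1.047, green (run) 0, orange (clearing) 1.047, blue (wash) 2.094. Steel lugs on the knob lock it in each position with less than 0.1 rad of play either way; it turns only while the knob is pushed down at least 10 mm, and then turns easily (under 0.1 N m). Let go within about 0.1 rad of a position it springs up and locks there; let go between two positions it stays down.
- selector_press (a joint): how far the selector knob is pushed down, m: 0 fully up (locked), 0.012 fully down. A spring resists with about 5 N at the top and 11 N at the bottom.
- selector_grip (a point): point on the knob axis in the middle of its bar grip, 91 mm above the underside of the box when the knob is up; its x axis points along the bar towards the white pointer line (towards the dot now chosen), z up. The bar is 58 mm long (x), 16 mm wide (y) and 27 mm high, from 16 mm below this point to 10 mm above it; below it the knob is a disc of 62 mm diameter and 21 mm height, whose flat top the fingertips may push on and which stays above the collar even when pushed down.
- weight_tray: fixed open grey plastic tray for the check weights, 130 (x) x 230 (y) mm outside, 45 mm high, walls and floor 4 mm, origin at the centre of its underside, +z up
- label_tray: fixed open blue plastic tray for the labelling things (date stamps, tape roll), same shape and size as the grey one: 130 (x) x 230 (y) mm outside, 45 mm high, walls and floor 4 mm, origin at the centre of its underside, +z up
- weight_a: grey steel check weight (cylinder with a small knob drawn on top; treat it as a plain cylinder), 38 mm diameter, 61 mm tall, about 0.5 kg, origin at the centre of its underside, +z along its axis; may be absent
- weight_b: grey steel check weight (cylinder with a small knob drawn on top; treat it as a plain cylinder), 38 mm diameter, 61 mm tall, about 0.5 kg, origin at the centre of its underside, +z along its axis; may be absent
- weight_c: grey steel check weight (cylinder with a small knob drawn on top; treat it as a plain cylinder), the smaller one, 30 mm diameter, 49 mm tall, about 0.26 kg, origin at the centre of its underside, +z along its axis; may be absent
- stamp_a: date stamp, 86 mm tall: black foot 50 x 56 x 22 mm, thin stem, round wooden knob 32 mm in diameter from 51 to 86 mm up, by which it is held; 0.07 kg, origin at the centre of its underside, +z up the stem; may be absent
- stamp_b: date stamp, 86 mm tall: black foot 50 x 56 x 22 mm, thin stem, round wooden knob 32 mm in diameter from 51 to 86 mm up, by which it is held; 0.07 kg, origin at the centre of its underside, +z up the stem; may be absent
- tape: roll of white label tape lying flat, ring of 68 mm outer and 34 mm inner diameter (its core behaves as solid: hold it across the outside), 24 mm high, 0.06 kg, origin at the centre of its underside, +z along the ring's axis; may be absent
- oil_can: small orange oil can with a bent spout, 62 x 80 x 152 mm, origin at the centre of its underside; a bystander to leave where it is
- sealed_can: sealed yellowish can, 71 mm diameter, 107 mm high, origin at the centre of its underside; a bystander to leave where it is
Mind the look-alikes: they are no part of the job. There is more than one size of the control_box; the one meant has the size given above. What is shaped like the weight_a but pink or red is not meant.

How it is judged:
By the outcome, as a careful person would: the job done as asked, in the order asked, and still so for the second after the job is handed in, with the robot touching nothing.
Of weight_a, weight_b, weight_c, stamp_a, stamp_b, tape only 5 to 6 are there at a start; the rules pass over those that are not, and their reading is None.
At some moment in a run one of weight_a, weight_b, weight_c, stamp_a, stamp_b, tape may be knocked a few centimetres aside while the robot is not near it.
Once in a run the grip may slacken for a moment while it holds something.
It also fails if it takes over 208 s, if anything falls off the work surface, if the arm or the gripper's body presses on something with over 40 N, if the wrist force passes 120 N, or if a joint passes its speed limit or range.

## Working session

There is one attempt and no reset: what is moved stays moved. The work goes in short steps, Python scripts to look and compute and a shell command to move; the robot and the scene stay as the last step left them, time stands still between calls to the robot, and variables do not carry over. Pictures are saved under pics/ and viewed, and the job is handed in when it is done.

```bash
ls; mkdir -p pics
cat > h.py <<'E'
import numpy as np, cv2
from bench import ctrl
def K(n):
    c=ctrl.calibration(n); f=200/np.tan(np.radians(c['fov_y'])/2)
    return np.array([[f,0,c['cx']],[0,f,c['cy']],[0,0,1.]]),np.array(c['D'],float),np.array(c['camera_from_world'])
def shot(n,fn):
    c=K(n); im,d=ctrl.camera(n); cv2.imwrite('pics/'+fn+'.png',im[:,:,::-1]); np.savez('pics/'+fn+'.npz',im=im,d=d,K=c[0],D=c[1],T=c[2]); return im,d,c
def load(fn):
    z=np.load('pics/'+fn+'.npz'); return z['im'],z['d'],(z['K'],z['D'],z['T'])
def rays(c,uv):
    k,D,T=c; uv=np.array(uv,float).reshape(-1,1,2)
    n=cv2.undistortPoints(uv,k,D)[:,0]; R=T[:3,:3]; o=-R.T@T[:3,3]
    return o,np.c_[n,np.ones(len(n))]@R
def plane(c,uv,z):
    o,r=rays(c,uv); s=(z-o[2])/r[:,2]; return o+r*s[:,None]
def dep(c,d,uv):
    uv=np.array(uv).reshape(-1,2); o,r=rays(c,uv); z=d[uv[:,1].astype(int),uv[:,0].astype(int)]; return o+r*z[:,None]
def proj(c,P):
    k,D,T=c; P=np.array(P,float).reshape(-1,3)
    return cv2.projectPoints(P,cv2.Rodrigues(T[:3,:3])[0],T[:3,3],k,D)[0][:,0]
E
python3 - <<'E'
from h import *
print(ctrl.get_obs(), ctrl.tips_ahead)
for n in('top','side','wrist'):
    shot(n,n+'0'); print(n,ctrl.calibration(n))
E
```

```text
pics
{'time_s': 0.0, 'q': array([ 8.97697479e-01,  1.81532399e-01,  1.60797622e+00, -4.62482987e-07,
        1.35380068e+00, -2.06310348e-01]), 'dq': array([-0.00266882,  0.00091401,  0.0019792 ,  0.00258776,  0.00120836,
        0.00150933]), 'joint_efforts': array([ 4.97059027e-04, -4.44883740e+01, -3.51324892e+01, -3.07416858e-04,
        9.19471640e-03,  2.69069051e-05]), 'eef_pos': array([0.25843697, 0.51309584, 0.25540434]), 'eef_rot': array([ 2.91053288e-04,  8.51475051e-01,  5.24394413e-01, -8.07465142e-04]), 'wrist_force': array([-0.34728433,  0.12587005,  0.08004979]), 'torque': array([-0.06231542, -0.00014744,  0.0143495 ]), 'opening': 0.998839584249404} 0.025
top {'fov_y': 42.270841819706625, 'cx': 319.92266838872507, 'cy': 198.38069171060846, 'D': array([-0.14340715,  0.        ,  0.        ,  0.        ,  0.        ]), 'camera_from_world': array([[-0.01411705, -0.9997997 ,  0.01418675,  0.05047297],
       [-0.98842952,  0.01181075, -0.15122035,  0.50763859],
       [ 0.1510225 , -0.01615739, -0.98839827,  2.43690927],
       [ 0.        ,  0.        ,  0.        ,  1. 
[... 271 characters left out ...]
3220012, -0.63015442, -0.77580188,  0.10434341],
       [ 0.02430027,  0.77548135, -0.63090266,  1.45362856],
       [ 0.        ,  0.        ,  0.        ,  1.        ]])}
wrist {'fov_y': 65.02234901825292, 'cx': 322.9115959337663, 'cy': 200.08998514268447, 'D': array([-0.04300953,  0.        ,  0.        ,  0.        ,  0.        ]), 'camera_from_world': array([[ 4.50103164e-01,  8.92976458e-01, -4.32071365e-04,
        -5.74149682e-01],
       [ 8.61563651e-01, -4.34142287e-01,  2.63113188e-01,
        -3.37701268e-02],
       [ 2.34766302e-01, -1.18800336e-01, -9.64764875e-01,
         3.78125550e-01],
       [ 0.00000000e+00,  0.00000000e+00,  0.00000000e+00,
         1.00000000e+00]])}
```

View pics/top0.png

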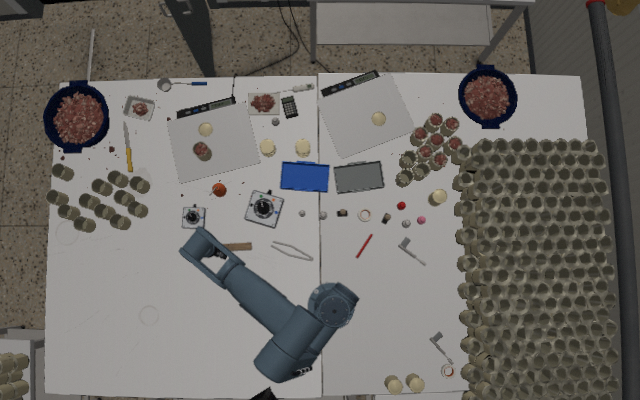

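View pics/side0.png

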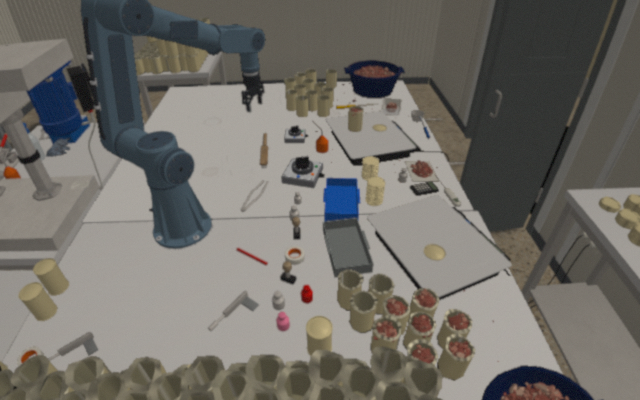

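View pics/wrist0.png

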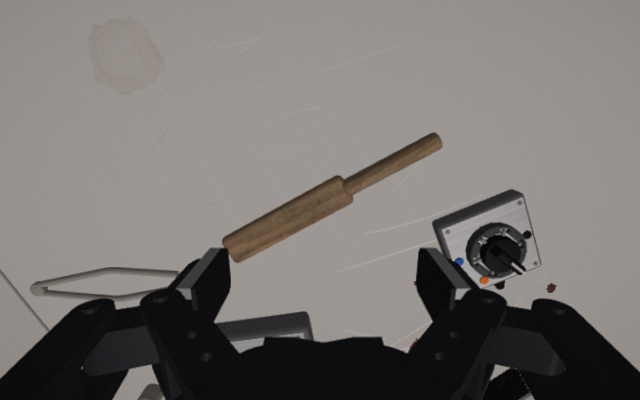

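The top view shows the big box near (265,208) and a small box near (193,216). The blue tray is at (305,177) and the grey tray at (358,177). Candidate parts run along (302..425, 205..222). I'll zoom in next.

Run:
```python
from h import *
im=cv2.imread('pics/top0.png')
cv2.imwrite('pics/top0a.png',cv2.resize(im[150:270,285:445],None,fx=5,fy=5,interpolation=cv2.INTER_CUBIC))
cv2.imwrite('pics/top0b.png',cv2.resize(im[180:240,170:300],None,fx=6,fy=6,interpolation=cv2.INTER_CUBIC))
im=cv2.imread('pics/side0.png')
cv2.imwrite('pics/side0a.png',cv2.resize(im[170:370,200:400],None,fx=3,fy=3,interpolation=cv2.INTER_CUBIC))
im,d,c=load('top0')
for n,uv in dict(big=(265,206),small=(193,216),blue=(305,176),grey=(358,176),w1=(302,213),o2=(323,215),o3=(342,212),tape=(364,215),o5=(386,218),red=(402,205),o7=(406,223),pink=(421,220),can=(438,196),oil=(219,190),table=(330,235)).items(): print(n,dep(c,d,[uv]).round(3))
```

```text
big [[0.469 0.303 0.078]]
small [[0.428 0.649 0.055]]
blue [[0.625 0.115 0.001]]
grey [[ 0.622 -0.145  0.005]]
w1 [[0.438 0.13  0.044]]
o2 [[0.425 0.031 0.064]]
o3 [[ 0.435 -0.057  0.091]]
tape [[ 0.43  -0.169 -0.001]]
o5 [[ 0.404 -0.263  0.09 ]]
red [[ 0.468 -0.345  0.065]]
o7 [[ 0.383 -0.364  0.051]]
pink [[ 0.395 -0.433  0.066]]
can [[ 0.501 -0.509  0.113]]
oil [[0.549 0.522 0.073]]
table [[ 0.335 -0.003  0.002]]
```

View pics/top0a.png

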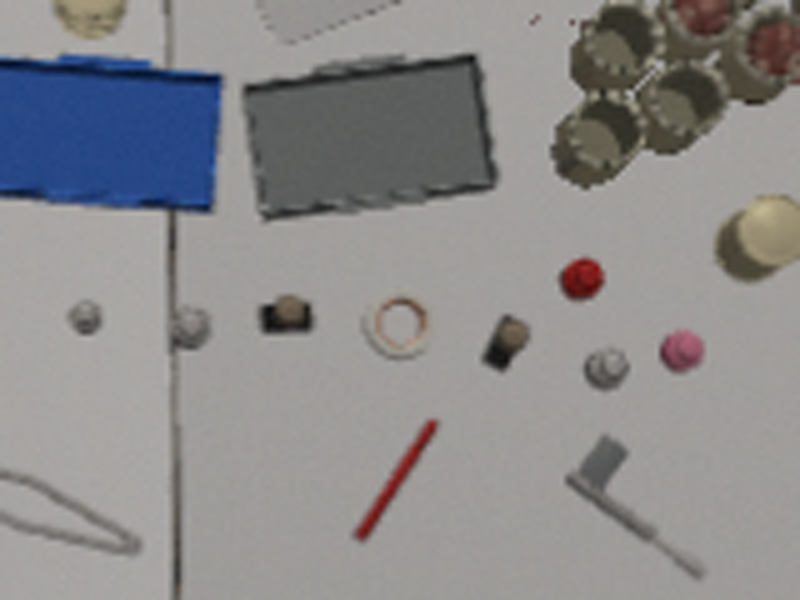

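View pics/top0b.png

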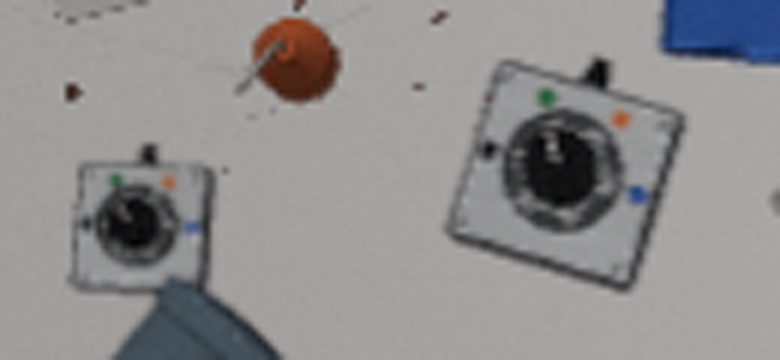

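View pics/side0a.png

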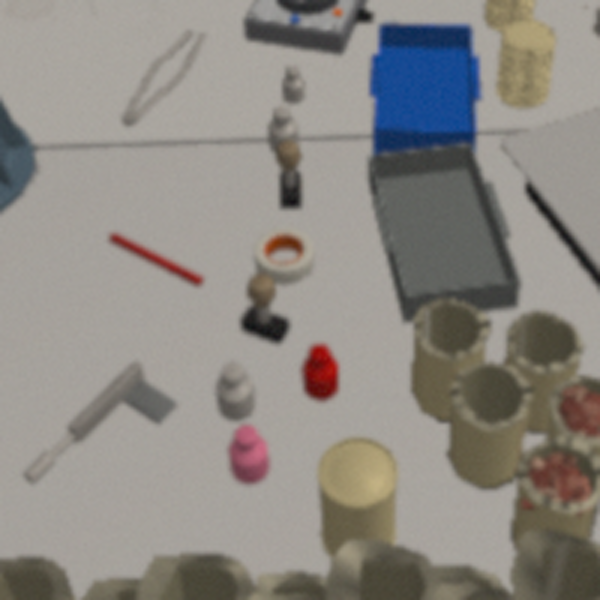

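Run:
```python
from h import *
im,d,c=load('top0')
P=plane(c,[(251.3,204.8),(260.8,196.2),(273.3,199.8),(276.3,212.5)],.04)
print(P.round(4)); 
# circle centre: green/blue... angles 90,30,-30,-90
print('centre black/blue',(P[0]+P[3])/2, 'yaw',np.degrees(np.arctan2(*(P[0]-P[3])[[1,0]]))-90)
a=np.degrees(np.arctan2(P[:,1]-(P[0]+P[3])[1]/2,P[:,0]-(P[0]+P[3])[0]/2));print(a,np.linalg.norm(P[0]-P[3])/2)
# small box
P=plane(c,[(170+86/6,180+223/6),(170+192/6,180+228/6)],.04);print('small',P,np.linalg.norm(P[0]-P[1])/2)
o=ctrl.get_obs();
T=c=K('wrist')[2]; print('cam pos',-T[:3,:3].T@T[:3,3], o['eef_pos'])
im=cv2.imread('pics/top0.png')
cv2.imwrite('pics/top0c.png',cv2.resize(im[300:400,370:500],None,fx=6,fy=6,interpolation=cv2.INTER_CUBIC))
```

```text
[[0.4809 0.372  0.04  ]
 [0.5219 0.3266 0.04  ]
 [0.5038 0.2668 0.04  ]
 [0.4425 0.2525 0.04  ]]
centre black/blue [0.46168645 0.31224959 0.04      ] yaw -17.825934377672098
[  72.17406562   13.43751813  -47.21960027 -107.82593438] 0.06275133108436014
small [[0.42480649 0.69400903 0.04      ]
 [0.41995884 0.608266   0.04      ]] 0.04293997810402155
cam pos [0.19875057 0.54296255 0.37343954] [0.25852858 0.51319775 0.25559831]
```

View pics/top0c.png

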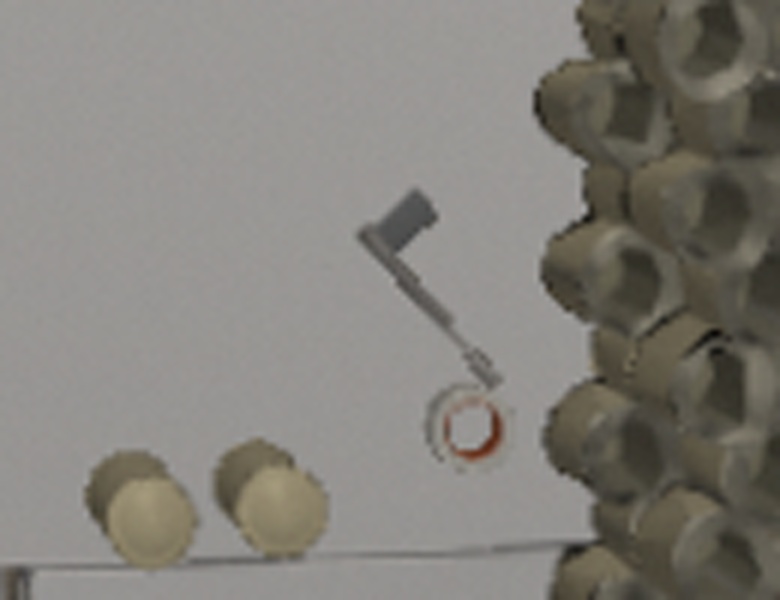

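```bash
cat >> h.py <<'E'
from scipy.spatial.transform import Rotation as Rn
def st():
    o=ctrl.get_obs(); w,x,y,z=o['eef_rot']; return o,Rn.from_quat([x,y,z,w])
def go(p,yaw=None):
    """tool-frame shift to TCP target p, then the turn to tool-down with tool x at yaw(deg)"""
    o,R=st(); t=R.inv().apply(np.array(p)-o['eef_pos'])
    xa=R.apply([1,0,0]); y0=np.degrees(np.arctan2(xa[1],xa[0]))
    if yaw is None: yaw=y0
    G=Rn.from_euler('z',yaw,degrees=True)*Rn.from_euler('x',180,degrees=True)
    print('t',o['time_s'].round(2) if hasattr(o['time_s'],'round') else o['time_s'],'pos',o['eef_pos'].round(4),'yaw',round(y0,1),'open',round(o['opening'],3),'F',o['wrist_force'].round(1),'q6',o['q'][5].round(2))
    print('shift',t.round(4),'rows>=',int(np.ceil(np.linalg.norm(t)/.05)),'turn',(R.inv()*G).as_rotvec().round(4))
E
python3 -c "
from h import *
go([.462,.312,.256],102.2)"
```

```text
t 0.15 pos [0.2585 0.5132 0.2556] yaw 63.3 open 1.001 F [ 0.1 -0.5  0.6] q6 -0.21
shift [-0.0881  0.2723 -0.0004] rows>= 6 turn [-0.0007  0.0011 -0.6798]
```

```bash
python3 -m pendant '[[[-0.0125,0.0389,0,0,0,0,-1],[-0.0125,0.0389,0,0,0,0,-1],[-0.0125,0.0389,0,0,0,0,-1],[-0.0125,0.0389,0,0,0,0,-1],[-0.0125,0.0389,0,0,0,0,-1],[-0.0125,0.0389,0,0,0,0,-1],[-0.0125,0.0389,0,0,0,0,-1],[0,0,0,0,0,-0.136,-1],[0,0,0,0,0,-0.136,-1],[0,0,0,0,0,-0.136,-1]]]'
python3 -m pendant '[[[0,0,0,0,0,-0.136,-1],[0,0,0,0,0,-0.136,-1],[0,0,0,0,0,0,-1],[0,0,0,0,0,0,-1]]]'
python3 - <<'E'
from h import *
shot('wrist','w1'); go([.462,.312,.256],102.2)
E
```

```text
time_s: 1.15
eef_pos: [0.4627, 0.3122, 0.2558]
eef_rot: [-0.0, 0.726, 0.688, -0.0]
wrist_force: [0.7, 0.1, 0.8]
opening: 0.999
time_s: 1.55
eef_pos: [0.4624, 0.3128, 0.256]
eef_rot: [-0.0, 0.629, 0.777, -0.0]
wrist_force: [0.1, 0.4, -0.5]
opening: 0.998
t 1.6 pos [0.4624 0.3128 0.2561] yaw 102.0 open 0.998 F [0.3 0.3 0.4] q6 -1.4
shift [-0.0007 -0.0006  0.0001] rows>= 1 turn [-0.0004  0.0001 -0.003 ]
```

View pics/w1.png

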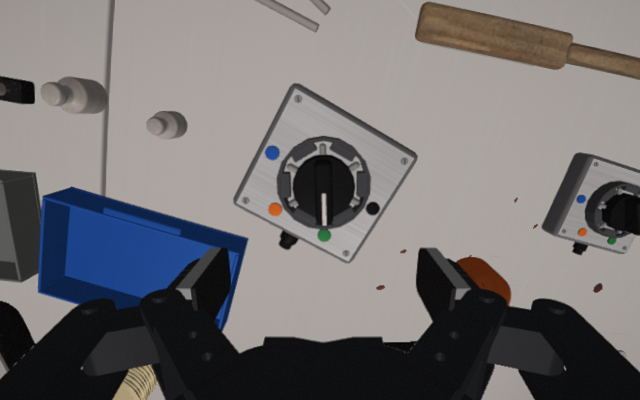

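The wrist view shows the big box at (325,175), with green (324,235), orange (275,209), blue (272,153) and black (372,208). The pointer is at green. The small box is at the right edge.

Run:
```python
from h import *
im,d,c=load('w1')
hsv=cv2.cvtColor(im,cv2.COLOR_RGB2HSV)
def blob(m,near,r=14):
    m=m.astype(np.uint8); yy,xx=np.nonzero(m); k=np.hypot(xx-near[0],yy-near[1])<r
    return xx[k].mean(),yy[k].mean(),k.sum()
S=hsv[...,1];H=hsv[...,0];V=hsv[...,2]
g=blob((S>120)&(H>40)&(H<90),(324,235)); o=blob((S>120)&(H<20),(275,209)); b=blob((S>120)&(H>95)&(H<130),(272,153)); k=blob(V<60,(372,208),11)
print(g,o,b,k)
P=plane(c,[x[:2] for x in(k,g,o,b)],.04); 
A=np.c_[2*P[:,:2],np.ones(4)]; s=np.linalg.lstsq(A,(P[:,:2]**2).sum(1),rcond=None)[0]; print('circle',s[:2],np.sqrt(s[2]+s[:2]@s[:2]))
a=np.degrees(np.arctan2(P[:,1]-s[1],P[:,0]-s[0])); print(a-np.array([90,30,-30,-90]))
print('mid',(P[0]+P[3])/2)
print('box top z',dep(c,d,[(300,100),(355,250),(380,160)]),'bar top',dep(c,d,[(325,170),(325,185)]))
# white pointer
Z=plane(c,[(323,195),(325,224)],.101);v=Z[1]-Z[0];print('pointer yaw',np.degrees(np.arctan2(v[1],v[0])))
m=(V>150)&(S<60); yy,xx=np.nonzero(m[185:228,312:336]); print(len(xx));
```

```text
(np.float64(323.7238095238095), np.float64(234.9047619047619), np.int64(105)) (np.float64(274.7279411764706), np.float64(209.0), np.int64(136)) (np.float64(271.8137931034483), np.float64(152.3448275862069), np.int64(145)) (np.float64(371.92063492063494), np.float64(207.67460317460316), np.int64(126))
circle [0.46513991 0.31327125] 0.0623939733812932
[-16.97038542 -17.10866795 -17.36872734 -17.83752699]
mid [0.46466919 0.31334807 0.04      ]
box top z [[0.38759697 0.27309025 0.0418291 ]
 [0.53600957 0.36604733 0.04201855]
 [0.42973457 0.36760567 0.04280837]] bar top [[0.44225661 0.31028877 0.10319991]
 [0.45548368 0.31312933 0.10254919]]
pointer yaw 15.831010764677085
119
```

```bash
python3 -c "
from h import *
go([.465,.3132,.104],102.8)"
```

```text
t 1.6 pos [0.4624 0.3128 0.2561] yaw 102.0 open 0.998 F [0.3 0.3 0.4] q6 -1.4
shift [-1.000e-04  2.700e-03  1.521e-01] rows>= 4 turn [-0.0004  0.0001 -0.0135]
```

```bash
python3 -m pendant '[[[0,0.0027,0.03,0,0,-0.0135,-1],[0,0,0.04,0,0,0,-1],[0,0,0.04,0,0,0,-1],[0,0,0.03,0,0,0,-1],[0,0,0.012,0,0,0,-1],[0,0,0,0,0,0,-1]]]'
python3 -m pendant '[[[0,0,0,0,0,0,1],[0,0,0,0,0,0,1],[0,0,0,0,0,0,1],[0,0,0,0,0,0,1],[0,0,0,0,0,0,1],[0,0,0,0,0,0,1],[0,0,0,0,0,0,1],[0,0,0,0,0,0,1]]]'
python3 - <<'E'
from h import *
shot('wrist','w2');go([.465,.3132,.104],102.8)
E
```

```text
time_s: 2.2
eef_pos: [0.4641, 0.3129, 0.1027]
eef_rot: [-0.001, 0.623, 0.782, -0.002]
wrist_force: [-0.3, 0.2, 0.5]
opening: 1.0
time_s: 3.0
eef_pos: [0.4656, 0.3137, 0.1049]
eef_rot: [0.0, 0.623, 0.783, 0.001]
wrist_force: [-1.8, 1.2, 5.0]
opening: 0.173
t 3.05 pos [0.4656 0.3137 0.1049] yaw 103.0 open 0.171 F [-0.9  0.7  5.3] q6 -1.42
shift [-0.0004 -0.0007  0.0009] rows>= 1 turn [ 0.0012 -0.0004  0.0033]
```

View pics/w2.png

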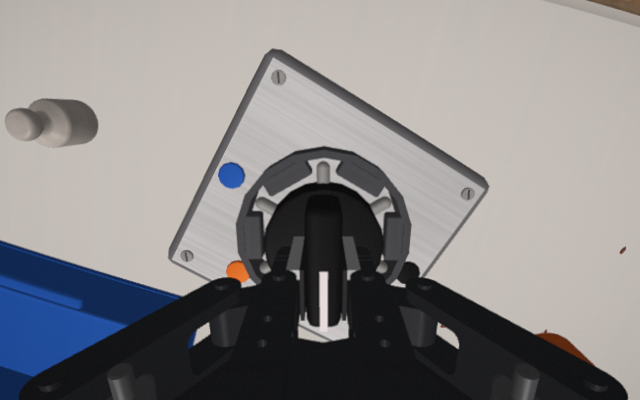

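The jaws hold the bar, centred at (323,260). Opening 0.17 fits the 16 mm bar. Now I'll push down.

```bash
python3 -m pendant '[[[0,0,0.004,0,0,0,1],[0,0,0.004,0,0,0,1],[0,0,0.003,0,0,0,1],[0,0,0.002,0,0,0,1],[0,0,0,0,0,0,1],[0,0,0,0,0,0,1]]]'
```

```text
time_s: 3.65
eef_pos: [0.4658, 0.3138, 0.0932]
eef_rot: [0.0, 0.623, 0.783, 0.001]
wrist_force: [-4.0, -1.4, 15.2]
opening: 0.169
```

```bash
python3 -m pendant '[[[0,0,0,0,0,0.105,1],[0,0,0,0,0,0.105,1],[0,0,0,0,0,0.105,1],[0,0,0,0,0,0.105,1],[0,0,0,0,0,0.105,1],[0,0,0,0,0,0.105,1],[0,0,0,0,0,0.105,1],[0,0,0,0,0,0.105,1],[0,0,0,0,0,0.105,1],[0,0,0,0,0,0.102,1]]]'
python3 -m pendant '[[[0,0,0,0,0,0,1],[0,0,0,0,0,0,1]]]'
python3 - <<'E'
from h import *
shot('wrist','w3');go([.465,.3132,.105],42.8); print(ctrl.get_obs()['torque'])
E
```

```text
time_s: 4.65
eef_pos: [0.4654, 0.3129, 0.0931]
eef_rot: [0.001, 0.931, 0.365, -0.0]
wrist_force: [-5.9, -5.1, 18.6]
opening: 0.167
time_s: 4.85
eef_pos: [0.4654, 0.3129, 0.0931]
eef_rot: [0.001, 0.93, 0.367, -0.0]
wrist_force: [-6.1, -4.8, 18.0]
opening: 0.173
t 4.9 pos [0.4654 0.3129 0.0931] yaw 43.0 open 0.168 F [-4.9 -4.7 18.7] q6 -0.37
shift [-0.0001 -0.0005 -0.0119] rows>= 1 turn [0.001  0.0008 0.0038]
[-0.9606512   1.18140895 -0.0508059 ]
```

View pics/w3.png

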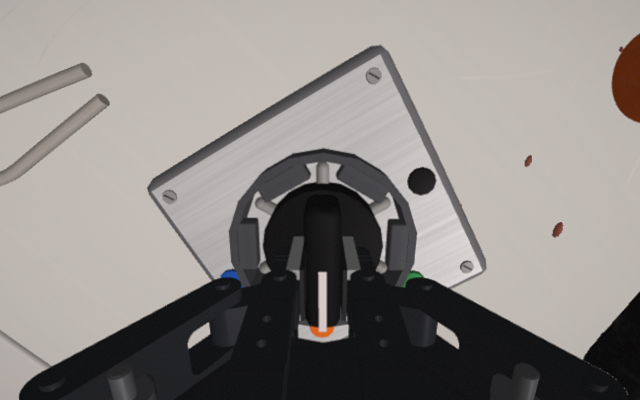

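Pointer is on the orange dot at (322,330). I'll bring it up still gripped, then release and lift.

```bash
python3 -m pendant '[[[0,0,-0.003,0,0,0,1],[0,0,-0.004,0,0,0,1],[0,0,-0.004,0,0,0,1],[0,0,-0.002,0,0,0,1],[0,0,0,0,0,0,1],[0,0,0,0,0,0,1]]]'
python3 -m pendant '[[[0,0,0,0,0,0,-1],[0,0,0,0,0,0,-1],[0,0,0,0,0,0,-1],[0,0,0,0,0,0,-1],[0,0,0,0,0,0,-1],[0,0,0,0,0,0,-1],[0,0,-0.03,0,0,0,-1],[0,0,-0.04,0,0,0,-1],[0,0,-0.04,0,0,0,-1],[0,0,-0.04,0,0,0,-1]]]'
python3 - <<'E'
from h import *
im,d,c=shot('wrist','w4');go([.36,.08,.256])
m=(im.max(2)<45)&(d>0); 
P=dep(c,d,[(x,y) for y in range(100,330,6) for x in range(150,480,6)]); k=(np.hypot(P[:,0]-.465,P[:,1]-.313)<.03); print(np.percentile(P[k,2],[50,90,99]).round(4))
E
```

```text
time_s: 5.5
eef_pos: [0.4652, 0.3128, 0.1046]
eef_rot: [0.001, 0.93, 0.367, -0.0]
wrist_force: [-1.7, -2.7, 5.9]
opening: 0.173
time_s: 6.5
eef_pos: [0.4649, 0.3133, 0.2557]
eef_rot: [-0.0, 0.93, 0.367, -0.0]
wrist_force: [0.6, 0.6, -0.4]
opening: 0.998
t 6.55 pos [0.4681 0.3148 0.2637] yaw 43.0 open 1.001 F [2.6 2.2 5.4] q6 -0.37
shift [-0.2392  0.0979  0.0056] rows>= 6 turn [ 0.004  -0.0105 -0.    ]
[0.0769 0.1024 0.1031]
```

View pics/w4.png

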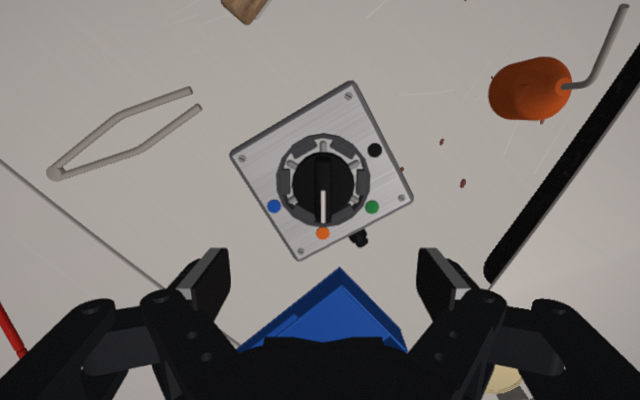

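```bash
python3 -c "
from h import *
go([.43,-.1,.30],90)"
```

```text
t 6.55 pos [0.4681 0.3148 0.2637] yaw 43.0 open 1.001 F [2.6 2.2 5.4] q6 -0.37
shift [-0.3104  0.2774 -0.0384] rows>= 9 turn [ 0.0081 -0.0082 -0.82  ]
```

```bash
python3 -m pendant '[[[-0.031,0.0277,-0.004,0,0,0,-1],[-0.031,0.0277,-0.004,0,0,0,-1],[-0.031,0.0277,-0.004,0,0,0,-1],[-0.031,0.0277,-0.004,0,0,0,-1],[-0.031,0.0277,-0.004,0,0,0,-1],[-0.031,0.0277,-0.004,0,0,0,-1],[-0.031,0.0277,-0.004,0,0,0,-1],[-0.031,0.0277,-0.004,0,0,0,-1],[-0.031,0.0277,-0.004,0,0,0,-1],[-0.031,0.0277,-0.004,0,0,0,-1]]]'
python3 -m pendant '[[[0,0,0,0,0,-0.137,-1],[0,0,0,0,0,-0.137,-1],[0,0,0,0,0,-0.137,-1],[0,0,0,0,0,-0.137,-1],[0,0,0,0,0,-0.137,-1],[0,0,0,0,0,-0.137,-1],[0,0,0,0,0,0,-1],[0,0,0,0,0,0,-1]]]'
python3 - <<'E'
from h import *
im,d,c=shot('wrist','w5');go([.43,-.1,.30],90); shot('top','top1')
E
```

```text
time_s: 7.55
eef_pos: [0.4269, -0.1022, 0.2945]
eef_rot: [0.0, 0.93, 0.367, 0.0]
wrist_force: [0.5, 0.1, -0.3]
opening: 1.0
time_s: 8.35
eef_pos: [0.4274, -0.1006, 0.2942]
eef_rot: [0.0, 0.708, 0.706, -0.0]
wrist_force: [0.9, -1.0, -0.2]
opening: 1.0
t 8.4 pos [ 0.4274 -0.1006  0.2942] yaw 89.9 open 1.001 F [-0.6 -0.7  0.4] q6 -2.07
shift [ 0.0006  0.0026 -0.0058] rows>= 1 turn [ 0.      0.     -0.0016]
```

View pics/w5.png

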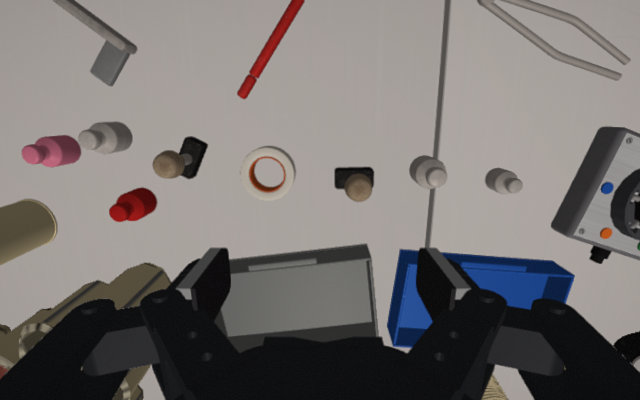

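The wrist view shows:

| Thing | Pixel |
|---|---|
| grey weights | (105,138), (430,172) |
| small weight | (505,182) |
| stamps | (180,158), (355,182) |
| tape | (268,173) |
| pink look-alike | (50,150) |
| red look-alike | (133,203) |
| yellow can | (25,230) |

I'll measure them all now.

```bash
cat >> h.py <<'E'
def cloud(c,d,box):
    x0,y0,x1,y1=box; u,v=np.meshgrid(np.arange(x0,x1),np.arange(y0,y1)); uv=np.c_[u.ravel(),v.ravel()]
    P=dep(c,d,uv); ok=d[uv[:,1],uv[:,0]]>0; return P[ok],uv[ok]
def axis_obj(c,d,box,zmin=.012):
    """top height and xy centre of the highest slab, and the xy extent of everything above table"""
    P,uv=cloud(c,d,box); P=P[P[:,2]>zmin]; zt=np.percentile(P[:,2],98)
    t=P[P[:,2]>zt-.006]; return zt,(t[:,:2].min(0)+t[:,:2].max(0))/2,t[:,:2].max(0)-t[:,:2].min(0),P
E
python3 - <<'E'
from h import *
im,d,c=load('w5')
for n,b in dict(wA=(80,115,135,157),wB=(408,153,450,192),wC=(484,165,526,197),s1=(150,132,212,184),s2=(330,163,380,204),red=(105,185,160,222),pink=(18,132,77,168),tape=(236,143,300,203)).items():
    zt,xy,ext,P=axis_obj(c,d,b); print(n,'ztop',zt.round(4),'ctr',xy.round(4),'ext',ext.round(4))
    for lo,hi in ((.012,.02),(.02,.03),(.03,.04),(.04,.05),(.05,.06)):
        q=P[(P[:,2]>lo)&(P[:,2]<hi),:2]
        if len(q)>8: print('   ',lo,len(q),q.min(0).round(3),q.max(0).round(3))
# trays
for n,uvs in dict(grey=[(222,258),(367,246),(378,345)],blue=[(402,250),(570,268),(392,345)]).items(): print(n,plane(c,uvs,.045).round(4))
E
```

```text
wA ztop 0.0612 ctr [ 0.3851 -0.3667] ext [0.0217 0.0211]
    0.012 112 [ 0.366 -0.368] [ 0.404 -0.35 ]
    0.02 141 [ 0.367 -0.366] [ 0.404 -0.349]
    0.03 511 [ 0.367 -0.383] [ 0.404 -0.349]
    0.04 79 [ 0.374 -0.368] [ 0.395 -0.358]
    0.05 199 [ 0.374 -0.377] [ 0.396 -0.356]
wB ztop 0.0623 ctr [0.4303 0.0305] ext [0.0224 0.0226]
    0.012 51 [0.411 0.013] [0.442 0.038]
    0.02 74 [0.411 0.012] [0.445 0.036]
    0.03 415 [0.411 0.012] [0.449 0.05 ]
    0.04 38 [0.419 0.02 ] [0.44  0.037]
    0.05 113 [0.419 0.019] [0.442 0.041]
wC ztop 0.0507 ctr [0.4423 0.131 ] ext [0.0184 0.0177]
    0.012 83 [0.427 0.115] [0.456 0.133]
    0.02 191 [0.428 0.115] [0.458 0.145]
    0.03 189 [0.429 0.117] [0.456 0.142]
    0.04 146 [0.433 0.122] [0.452 0.14 ]
    0.05 63 [0.435 0.123] [0.45  0.137]
s1 ztop 0.0854 ctr [ 0.4128 -0.2706] ext [0.0263 0.0257]
    0.012 140 [ 0.386 -0.28 ] [ 0.439 -0.25 ]
    0.02 479 [ 0.387 -0.282] [ 0.438 -0.251]
    0.03 41 [ 0.405 -0.271] [ 0.418 -0.264]
    0.04 19 [ 0.406 -0.27 ] [ 0.416 -0.264]
s2 ztop 0.0858 ctr [ 0.4392 -0.0615] ext [0.0254 0.0262]
    0.01
[... 300 characters left out ...]
52] [ 0.481 -0.337]
    0.05 183 [ 0.461 -0.358] [ 0.483 -0.335]
pink ztop 0.0613 ctr [ 0.4007 -0.442 ] ext [0.0215 0.0224]
    0.012 130 [ 0.383 -0.439] [ 0.42  -0.423]
    0.02 187 [ 0.382 -0.445] [ 0.419 -0.422]
    0.03 504 [ 0.383 -0.457] [ 0.419 -0.423]
    0.04 103 [ 0.391 -0.446] [ 0.412 -0.432]
    0.05 201 [ 0.389 -0.453] [ 0.412 -0.431]
tape ztop 0.026 ctr [ 0.4328 -0.171 ] ext [0.0675 0.0658]
    0.012 114 [ 0.399 -0.192] [ 0.454 -0.138]
    0.02 1430 [ 0.399 -0.204] [ 0.467 -0.138]
grey [[ 0.5376 -0.2305  0.045 ]
 [ 0.5211 -0.045   0.045 ]
 [ 0.672  -0.0237  0.045 ]]
blue [[ 5.268e-01 -2.000e-04  4.500e-02]
 [ 5.553e-01  2.284e-01  4.500e-02]
 [ 6.723e-01 -4.000e-03  4.500e-02]]
```

```bash
python3 - <<'E'
from h import *
im,d,c=load('top0')
P,uv=cloud(c,d,(270,150,400,205))
G=plane(c,uv,.045)
q=np.array([(334,167.6),(380,161.4),(384,187),(337.4,193)]); print('grey',plane(c,q,.045).round(3), plane(c,q,.045).mean(0))
hsv=cv2.cvtColor(im,cv2.COLOR_RGB2HSV); m=((hsv[...,1]>130)&(hsv[...,0]>100)&(hsv[...,0]<130)).astype(np.uint8); m[:, :270]=0;m[:,345:]=0;m[:150]=0;m[200:]=0
ct=max(cv2.findContours(m,0,2)[0],key=cv2.contourArea); r=cv2.minAreaRect(ct); b=plane(c,cv2.boxPoints(r),.04);print('blue',b.round(3),b.mean(0))
for a in (dict(n='w5'),):
    im,d,c=load('w5')
    # wall rim points by depth z 0.040..0.050
    P,uv=cloud(c,d,(150,235,640,345)); k=(P[:,2]>.038)&(P[:,2]<.052)&(P[:,0]>.5)&(P[:,0]<.7)&(P[:,1]>-.26)&(P[:,1]<.26); 
    Q=P[k]; 
    for s,n in((Q[:,1]<-.015,'grey'),(Q[:,1]>-.015,'blue')):
        r=cv2.minAreaRect((Q[s][:,:2]*1000).astype(np.float32)); print(n,r, cv2.boxPoints(r).round())
E
python3 - <<'E'
import cv2
im=cv2.imread('pics/top1.png'); cv2.imwrite('pics/top1a.png',cv2.resize(im[140:240,260:440],None,fx=4.4,fy=4.4,interpolation=cv2.INTER_CUBIC))
E
```

```text
grey [[ 0.656 -0.026  0.045]
 [ 0.685 -0.25   0.045]
 [ 0.559 -0.265  0.045]
 [ 0.532 -0.04   0.045]] [ 0.60814621 -0.14512756  0.045     ]
blue [[ 0.559  0.234  0.04 ]
 [ 0.701  0.223  0.04 ]
 [ 0.681 -0.002  0.04 ]
 [ 0.539  0.011  0.04 ]] [0.61992434 0.11682484 0.04      ]
grey ((604.7598876953125, -123.81768798828125), (135.1269073486328, 184.6522674560547), 7.414408206939697) [[ 526.  -41.]
 [ 550. -224.]
 [ 684. -207.]
 [ 660.  -24.]]
blue ((591.4761962890625, 128.29383850097656), (131.9314727783203, 284.8162536621094), 9.086699485778809) [[504. 258.]
 [549. -23.]
 [679.  -2.]
 [634. 279.]]
```

View pics/top1a.png

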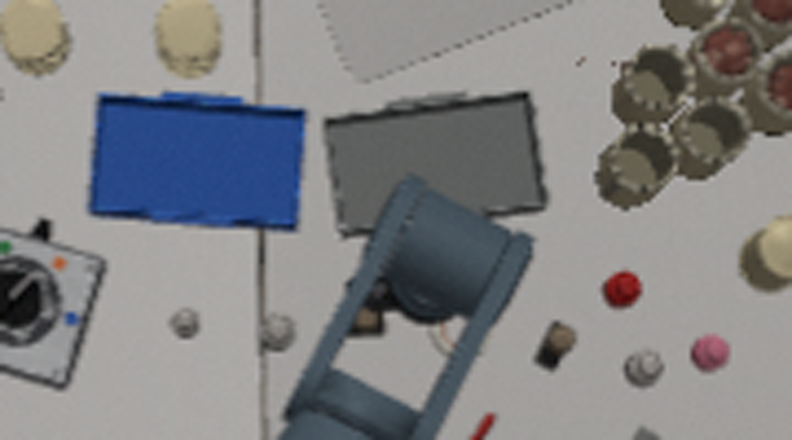

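```bash
python3 -m pendant '[[[0.02,0.035,-0.01,0,0,0,-1],[0.02,0.035,-0.01,0,0,0,-1],[0.02,0.035,-0.01,0,0,0,-1],[0.02,0.035,-0.01,0,0,0,-1],[0.02,0.035,-0.01,0,0,0,-1],[0,0,0,0,0,0,-1],[0,0,0,0,0,0,-1]]]'
python3 - <<'E'
from h import *
im,d,c=shot('wrist','w6');go([.43,-.1,.30],90)
P,uv=cloud(c,d,(0,0,640,330)); 
k=(P[:,2]>.037)&(P[:,2]<.05)&(P[:,0]>.5)&(P[:,0]<.72)&(P[:,1]>-.3)&(P[:,1]<.26)
for s,n in((P[:,1]<-.015,'grey'),(P[:,1]>-.015,'blue')):
    Q=P[k&s]; H=im[uv[k&s][:,1],uv[k&s][:,0]].astype(int)
    if n=='blue': Q=Q[H[:,2]>H[:,0]+40]
    r=cv2.minAreaRect((Q[:,:2]*1000).astype(np.float32)); print(n,r, cv2.boxPoints(r).round(),len(Q))
E
```

```text
time_s: 9.15
eef_pos: [0.6025, 0.0002, 0.3436]
eef_rot: [-0.0, 0.707, 0.708, -0.0]
wrist_force: [0.1, 0.1, 0.0]
opening: 0.999
t 9.2 pos [ 6.018e-01 -3.000e-04  3.435e-01] yaw 90.1 open 1.001 F [ 0.2 -0.1  0.7] q6 -1.77
shift [-0.0995 -0.1719  0.0438] rows>= 5 turn [-0.0015  0.      0.0011]
grey ((614.128173828125, -145.59719848632812), (146.3749542236328, 231.01246643066406), 6.687826156616211) [[ 528.  -39.]
 [ 555. -269.]
 [ 700. -252.]
 [ 673.  -22.]] 2813
blue ((619.4542236328125, 116.50654602050781), (230.1904296875, 144.8175811767578), 84.70438385009766) [[537.   9.]
 [681.  -5.]
 [702. 224.]
 [558. 238.]] 2604
```

View pics/w6.png

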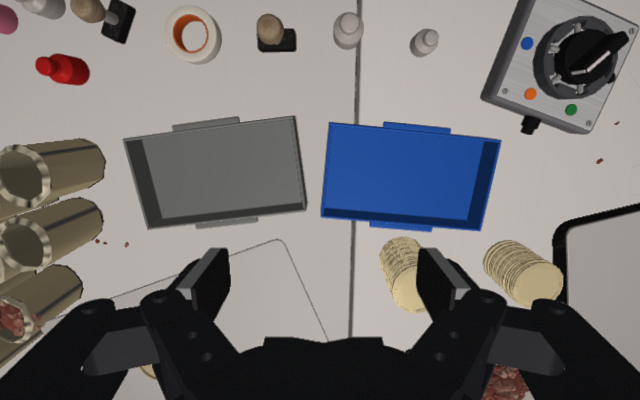

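Trays: grey centre (.614,-.146), yaw 6.7°; blue centre (.619,.1165), yaw -5.3°. The 230 mm length matches, and the 146 mm width includes the rim handles. Next is the tape.

```bash
python3 -m pendant '[[[-0.0285,-0.0282,0.0156,0,0,0,-1],[-0.0285,-0.0282,0.0156,0,0,0,-1],[-0.0285,-0.0282,0.0156,0,0,0,-1],[-0.0285,-0.0282,0.0156,0,0,0,-1],[-0.0285,-0.0282,0.0156,0,0,0,-1],[-0.0285,-0.0282,0.0156,0,0,0,-1],[0,0,0,0,0,0.143,-1],[0,0,0,0,0,0.143,-1],[0,0,0,0,0,0.143,-1],[0,0,0,0,0,0.143,-1]]]'
python3 -m pendant '[[[0,0,0,0,0,0.143,-1],[0,0,0,0,0,0.143,-1],[0,0,0,0,0,0.143,-1],[0,0,0,0,0,0.143,-1],[0,0,0,0,0,0.143,-1],[0,0,0,0,0,0.143,-1],[0,0,0,0,0,0.143,-1],[0,0,0,0,0,0,-1],[0,0,0,0,0,0,-1]]]'
python3 - <<'E'
from h import *
im,d,c=shot('wrist','w7');go([.433,-.171,.25],0)
print(proj(c,[.433,-.171,.024]))
E
```

```text
time_s: 10.2
eef_pos: [0.4319, -0.1719, 0.2506]
eef_rot: [0.0, 0.88, 0.476, -0.0]
wrist_force: [0.1, 0.2, 0.0]
opening: 0.996
time_s: 11.1
eef_pos: [0.4326, -0.1717, 0.2507]
eef_rot: [0.0, 1.0, 0.001, 0.0]
wrist_force: [0.1, -0.3, 0.2]
opening: 1.0
t 11.15 pos [ 0.4328 -0.1717  0.2507] yaw 0.1 open 0.997 F [-0.9  0.1  0.7] q6 -0.64
shift [ 0.0002 -0.0007  0.0007] rows>= 1 turn [ 0.0002 -0.0001  0.0019]
[[323.48604519 175.64953009]]
```

View pics/w7.png

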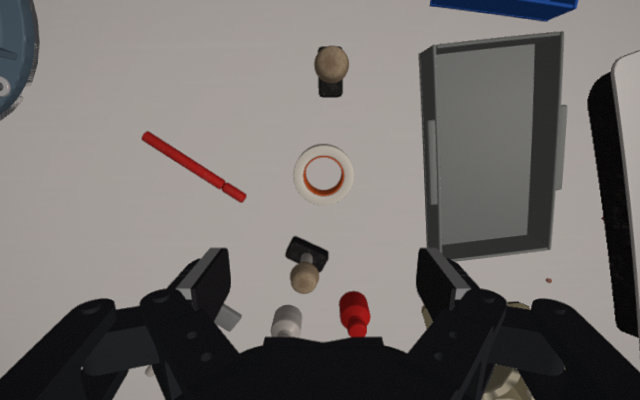

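Tape is at (323,174) as predicted. Descending.

```bash
python3 -m pendant '[[[0,0,0.045,0,0,0,-1],[0,0,0.045,0,0,0,-1],[0,0,0.045,0,0,0,-1],[0,0,0.045,0,0,0,-1],[0,0,0.025,0,0,0,-1],[0,0,0.01,0,0,0,-1],[0,0,0.008,0,0,0,-1],[0,0,0.004,0,0,0,-1],[0,0,0,0,0,0,-1]]]'
python3 -m pendant '[[[0,0,0,0,0,0,1],[0,0,0,0,0,0,1],[0,0,0,0,0,0,1],[0,0,0,0,0,0,1],[0,0,0,0,0,0,1],[0,0,0,0,0,0,1]]]'
```

```text
time_s: 12.05
eef_pos: [0.434, -0.1721, 0.0244]
eef_rot: [0.0, 1.0, -0.0, 0.001]
wrist_force: [-0.5, -0.5, 0.2]
opening: 0.996
time_s: 12.65
eef_pos: [0.4343, -0.1723, 0.0253]
eef_rot: [0.001, 1.0, -0.0, 0.001]
wrist_force: [-1.3, 1.0, 8.9]
opening: 0.775
```

```bash
python3 -m pendant '[[[0,0,-0.02,0,0,0,1],[0,0,-0.035,0,0,0,1],[0,0,-0.035,0,0,0,1],[0,0,-0.04,0,0,0,1],[0,0,0,0,0,0,1],[0,0,0,0,0,0,1]]]'
python3 - <<'E'
from h import *
im,d,c=shot('wrist','w8');go([.6125,.047,.155],-5.3)
E
```

```text
time_s: 13.25
eef_pos: [0.4341, -0.1721, 0.1552]
eef_rot: [0.001, 1.0, -0.0, 0.002]
wrist_force: [0.4, 0.0, -1.1]
opening: 0.771
t 13.3 pos [ 0.4332 -0.1715  0.1538] yaw -0.0 open 0.776 F [ 0.2  0.8 -1. ] q6 -0.63
shift [ 0.1793 -0.2185 -0.0012] rows>= 6 turn [ 0.0004 -0.0006  0.0922]
```

View pics/w8.png

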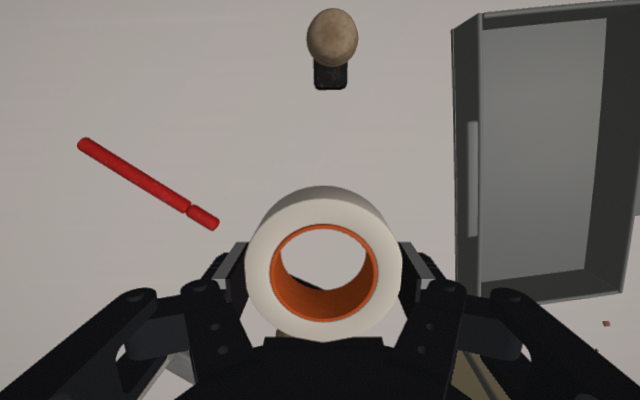

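Tape held level at (323,270). Carrying it to the blue tray.

```bash
python3 -m pendant '[[[0.028,-0.0342,0,0,0,0,1],[0.028,-0.0342,0,0,0,0,1],[0.028,-0.0342,0,0,0,0,1],[0.028,-0.0342,0,0,0,0,1],[0.028,-0.0342,0,0,0,0,1],[0.020,-0.0243,0,0,0,0,1],[0.019,-0.0232,0,0,0,0,1],[0,0,0,0,0,0.0922,1],[0,0,0,0,0,0,1]]]'
python3 - <<'E'
from h import *
im,d,c=shot('wrist','w9');go([.6125,.047,.031],-5.3)
E
```

```text
time_s: 14.2
eef_pos: [0.6113, 0.0478, 0.1511]
eef_rot: [-0.0, 0.999, -0.046, -0.002]
wrist_force: [0.3, -0.5, -0.7]
opening: 0.767
t 14.25 pos [0.6112 0.0472 0.1515] yaw -5.2 open 0.774 F [-0.1  0.1 -1.9] q6 -0.03
shift [1.800e-03 1.000e-04 1.204e-01] rows>= 3 turn [0.0001 0.0039 0.0022]
```

View pics/w9.png

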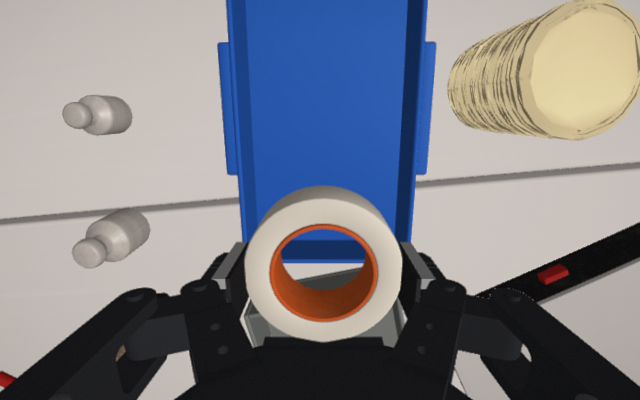

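```bash
python3 -m pendant '[[[0.0018,-0.004,0.02,0,0,0,1],[0,0,0.03,0,0,0,1],[0,0,0.03,0,0,0,1],[0,0,0.02,0,0,0,1],[0,0,0.012,0,0,0,1],[0,0,0.007,0,0,0,1],[0,0,0,0,0,0,1]]]'
```

```text
time_s: 14.95
eef_pos: [0.614, 0.0503, 0.0339]
eef_rot: [-0.0, 0.999, -0.046, -0.001]
wrist_force: [0.2, 0.1, -0.6]
opening: 0.774
```

```bash
python3 -m pendant '[[[0,0,0.003,0,0,0,1],[0,0,0,0,0,0,1],[0,0,0,0,0,0,-0.78],[0,0,0,0,0,0,-0.78],[0,0,0,0,0,0,-0.78],[0,0,0,0,0,0,-0.78],[0,0,0,0,0,0,-0.78]]]'
python3 -m pendant '[[[0,0,-0.01,0,0,0,-0.78],[0,0,-0.03,0,0,0,-0.78],[0,0,-0.04,0,0,0,-0.78],[0,0,-0.04,0,0,0,-0.78],[0,0,-0.04,0,0,0,-0.78],[0,0,-0.04,0,0,0,-1],[0,0,0,0,0,0,-1]]]'
python3 - <<'E'
from h import *
im,d,c=shot('wrist','w10');go([.439,-.0615,.25],0)
E
```

```text
time_s: 15.65
eef_pos: [0.6146, 0.0506, 0.0318]
eef_rot: [0.0, 0.999, -0.046, 0.0]
wrist_force: [0.6, 0.7, -0.7]
opening: 0.889
time_s: 16.35
eef_pos: [0.6182, 0.0504, 0.2401]
eef_rot: [0.0, 0.999, -0.046, 0.007]
wrist_force: [1.3, -0.7, 0.5]
opening: 1.0
t 16.4 pos [0.6167 0.0505 0.2366] yaw -5.3 open 1.0 F [ 0.2  0.9 -0.3] q6 -0.02
shift [-0.1665  0.1279 -0.0148] rows>= 5 turn [ 0.0005 -0.0082 -0.0926]
```

View pics/w10.png

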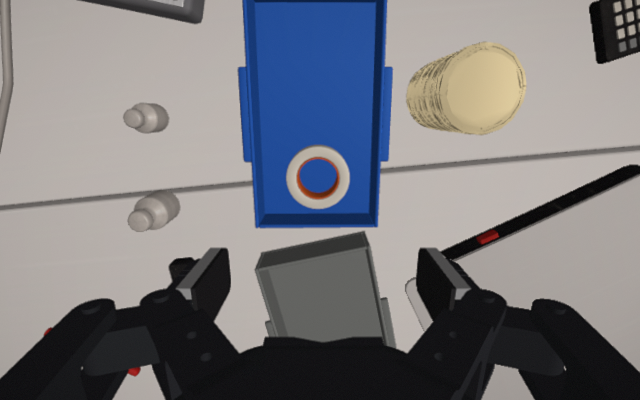

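Tape lies flat in the blue tray at (318,177). Next is the stamp at (.439,-.0615).

```bash
python3 -m pendant '[[[-0.0277,0.0213,-0.0025,0,0,0,-1],[-0.0277,0.0213,-0.0025,0,0,0,-1],[-0.0277,0.0213,-0.0025,0,0,0,-1],[-0.0277,0.0213,-0.0025,0,0,0,-1],[-0.0277,0.0213,-0.0025,0,0,0,-1],[-0.0277,0.0213,-0.0025,0,0,0,-1],[0,0,0,0,0,-0.0926,-1],[0,0,0,0,0,0,-1],[0,0,0,0,0,0,-1]]]'
python3 - <<'E'
from h import *
im,d,c=shot('wrist','w11')
zt,xy,ext,P=axis_obj(c,d,(275,120,375,235)); print(zt,xy,ext)
go([*xy,.078],0)
E
```

```text
time_s: 17.3
eef_pos: [0.4371, -0.0611, 0.2462]
eef_rot: [-0.0, 1.0, -0.001, -0.0]
wrist_force: [0.1, 0.5, -0.2]
opening: 1.0
0.08569966682983644 [ 0.43954395 -0.06097412] [0.02603466 0.0256895 ]
t 17.35 pos [ 0.4373 -0.061   0.2462] yaw -0.1 open 1.002 F [-0.1 -0.2  0.3] q6 -0.41
shift [2.400e-03 1.000e-04 1.682e-01] rows>= 4 turn [-0.0005  0.0008 -0.0017]
```

View pics/w11.png

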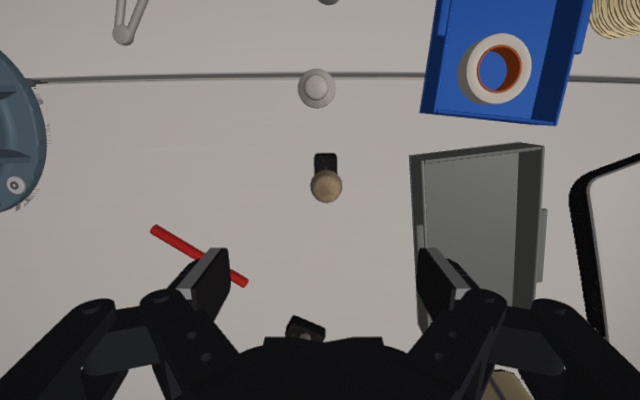

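Stamp knob is at (326,186), measured (.4395,-.061), top .0857, as expected. Grasping.

```bash
python3 -m pendant '[[[0.0024,0,0.04,0,0,0,-1],[0,0,0.045,0,0,0,-1],[0,0,0.045,0,0,0,-1],[0,0,0.03,0,0,0,-1],[0,0,0.01,0,0,0,-1],[0,0,0,0,0,0,-1],[0,0,0,0,0,0,1],[0,0,0,0,0,0,1],[0,0,0,0,0,0,1],[0,0,0,0,0,0,1]]]'
python3 -m pendant '[[[0,0,0,0,0,0,1],[0,0,0,0,0,0,1],[0,0,0,0,0,0,1],[0,0,-0.03,0,0,0,1],[0,0,-0.04,0,0,0,1],[0,0,-0.04,0,0,0,1],[0,0,0,0,0,0,1],[0,0,0,0,0,0,1]]]'
python3 - <<'E'
from h import *
im,d,c=shot('wrist','w12')
v=.076;go([.619+v*.0924,.1165+v*.9957,.19],-5.3)
E
```

```text
time_s: 18.35
eef_pos: [0.4404, -0.0616, 0.0779]
eef_rot: [0.0, 1.0, -0.0, 0.001]
wrist_force: [-6.2, 1.3, 27.3]
opening: 0.332
time_s: 19.15
eef_pos: [0.4403, -0.0615, 0.1878]
eef_rot: [0.001, 1.0, -0.0, 0.001]
wrist_force: [-0.6, 0.9, -1.3]
opening: 0.326
t 19.2 pos [ 0.4393 -0.0611  0.1865] yaw -0.0 open 0.326 F [-0.7 -0.3 -1.1] q6 -0.41
shift [ 0.1867 -0.2533 -0.0035] rows>= 7 turn [ 0.     -0.0001  0.0924]
```

View pics/w12.png

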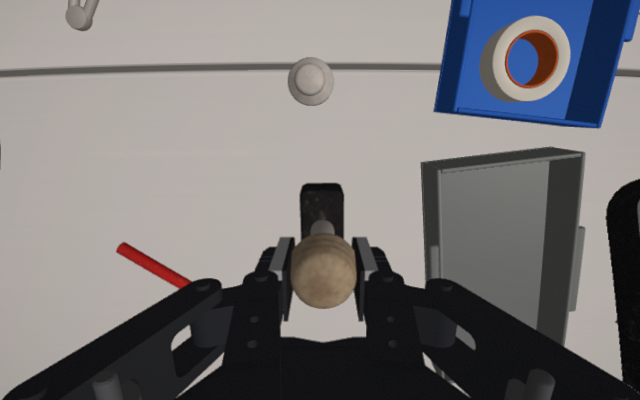

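```bash
python3 -m pendant '[[[0.0233,-0.0317,-0.0005,0,0,0,1],[0.0233,-0.0317,-0.0005,0,0,0,1],[0.0233,-0.0317,-0.0005,0,0,0,1],[0.0233,-0.0317,-0.0005,0,0,0,1],[0.0233,-0.0317,-0.0005,0,0,0,1],[0.0233,-0.0317,-0.0005,0,0,0,1],[0.0233,-0.0317,-0.0005,0,0,0,1],[0.0233,-0.0317,0,0,0,0.0924,1],[0,0,0,0,0,0,1],[0,0,0,0,0,0,1]]]'
python3 - <<'E'
from h import *
im,d,c=shot('wrist','w13')
v=.076;go([.619+v*.0924,.1165+v*.9957,.084],-5.3)
E
```

```text
time_s: 20.2
eef_pos: [0.6248, 0.1928, 0.1871]
eef_rot: [0.001, 0.999, -0.045, -0.002]
wrist_force: [0.4, -0.0, -0.9]
opening: 0.324
t 20.25 pos [0.6247 0.1921 0.1877] yaw -5.2 open 0.323 F [0.1 0.9 0.3] q6 0.21
shift [ 0.0017 -0.0003  0.1037] rows>= 3 turn [0.0013 0.0042 0.0011]
```

View pics/w13.png

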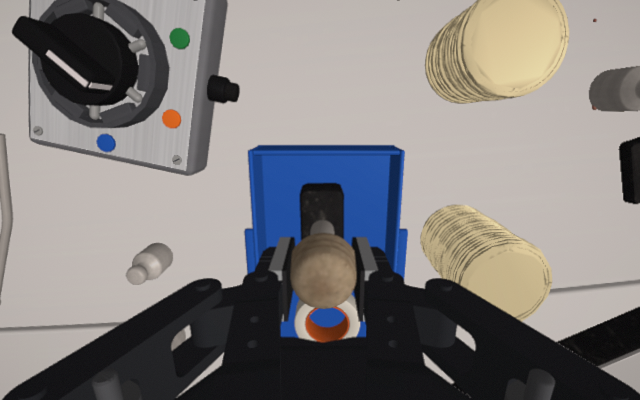

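```bash
python3 -m pendant '[[[0.0017,0,0.03,0,0,0,1],[0,0,0.03,0,0,0,1],[0,0,0.025,0,0,0,1],[0,0,0.013,0,0,0,1],[0,0,0.006,0,0,0,1],[0,0,0,0,0,0,1]]]'
python3 -m pendant '[[[0,0,0,0,0,0,0],[0,0,0,0,0,0,0],[0,0,0,0,0,0,0],[0,0,0,0,0,0,0],[0,0,-0.02,0,0,0,0],[0,0,-0.04,0,0,0,0],[0,0,-0.04,0,0,0,0],[0,0,-0.04,0,0,0,-1],[0,0,0,0,0,0,-1]]]'
python3 - <<'E'
from h import *
im,d,c=shot('wrist','w14')
go([.412,-.270,.235],0)
E
```

```text
time_s: 20.85
eef_pos: [0.6275, 0.1916, 0.0859]
eef_rot: [0.0, 0.999, -0.046, -0.0]
wrist_force: [-0.3, 0.6, 0.2]
opening: 0.327
time_s: 21.75
eef_pos: [0.6314, 0.1928, 0.2345]
eef_rot: [-0.001, 0.999, -0.046, 0.006]
wrist_force: [0.2, 0.3, 0.5]
opening: 0.823
t 21.8 pos [0.63   0.1925 0.2309] yaw -5.3 open 0.907 F [ 0.1  0.  -0.4] q6 0.21
shift [-0.1744  0.4807 -0.0063] rows>= 11 turn [-0.0013 -0.0081 -0.0923]
```

View pics/w14.png

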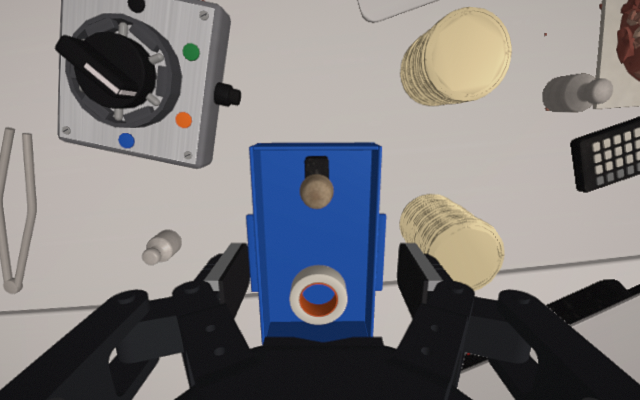

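Stamp is upright in the tray at (317,185). Next is the second stamp.

```bash
python3 -m pendant '[[[-0.0145,0.04,-0.0005,0,0,0,-1],[-0.0145,0.04,-0.0005,0,0,0,-1],[-0.0145,0.04,-0.0005,0,0,0,-1],[-0.0145,0.04,-0.0005,0,0,0,-1],[-0.0145,0.04,-0.0005,0,0,0,-1],[-0.0145,0.04,-0.0005,0,0,0,-1],[-0.0145,0.04,-0.0005,0,0,0,-1],[-0.0145,0.04,-0.0005,0,0,0,-1],[-0.0145,0.04,-0.0005,0,0,0,-1],[-0.0145,0.04,-0.0005,0,0,0,-1]]]'
python3 -m pendant '[[[-0.0145,0.04,0,0,0,0,-1],[-0.0145,0.04,0,0,0,-0.0923,-1],[0,0,0,0,0,0,-1],[0,0,0,0,0,0,-1]]]'
python3 - <<'E'
from h import *
im,d,c=shot('wrist','w15')
zt,xy,ext,P=axis_obj(c,d,(270,120,380,240)); print(zt,xy,ext)
go([*xy,.077],0)
Q=P[(P[:,2]>.012)&(P[:,2]<.026)]; print(cv2.minAreaRect((Q[:,:2]*1000).astype(np.float32)))
E
```

```text
time_s: 22.8
eef_pos: [0.4449, -0.1936, 0.23]
eef_rot: [-0.001, 0.999, -0.046, -0.001]
wrist_force: [0.5, -0.7, 0.6]
opening: 1.001
time_s: 23.2
eef_pos: [0.4093, -0.2698, 0.23]
eef_rot: [-0.001, 1.0, -0.002, -0.001]
wrist_force: [0.2, 0.1, 0.1]
opening: 0.999
0.08557052283172173 [ 0.41239759 -0.27147178] [0.02647251 0.02536922]
t 23.25 pos [ 0.4098 -0.269   0.2301] yaw -0.1 open 1.001 F [ 0.2 -0.1 -0.1] q6 -0.82
shift [0.0028 0.0027 0.1531] rows>= 4 turn [-0.0018  0.0012 -0.0019]
((432.3840637207031, -291.527099609375), (37.06161880493164, 109.53140258789062), 45.78437042236328)
```

View pics/w15.png

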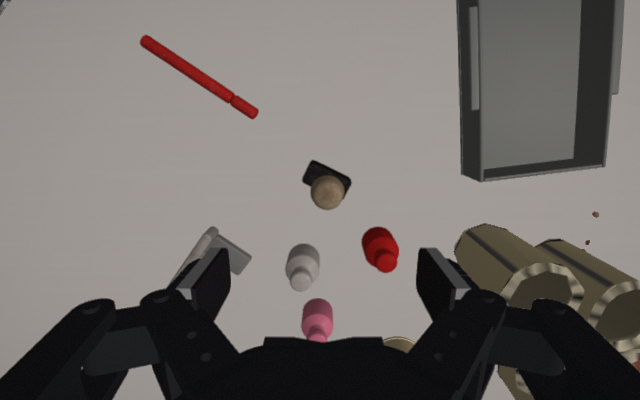

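The stamp knob is at (327,192), 0.0856 high. The foot is turned about -27°. Grasping.

```bash
python3 -m pendant '[[[0.0028,0.0025,0.04,0,0,0,-1],[0,0,0.045,0,0,0,-1],[0,0,0.04,0,0,0,-1],[0,0,0.02,0,0,0,-1],[0,0,0.008,0,0,0,-1],[0,0,0,0,0,0,-1],[0,0,0,0,0,0,1],[0,0,0,0,0,0,1],[0,0,0,0,0,0,1],[0,0,0,0,0,0,1]]]'
python3 -m pendant '[[[0,0,0,0,0,0,1],[0,0,0,0,0,0,1],[0,0,0,0,0,0,1],[0,0,-0.03,0,0,0,1],[0,0,-0.04,0,0,0,1],[0,0,-0.05,0,0,0,1],[0,0,0,0,0,0,1],[0,0,0,0,0,0,1]]]'
python3 - <<'E'
from h import *
im,d,c=shot('wrist','w16')
v=.008;go([.619+v*.0924,.1165+v*.9957,.20],21.7)
E
```

```text
time_s: 24.25
eef_pos: [0.4134, -0.2727, 0.0792]
eef_rot: [0.001, 1.0, -0.0, 0.001]
wrist_force: [-4.7, 1.8, 19.1]
opening: 0.338
time_s: 25.05
eef_pos: [0.4136, -0.2729, 0.1997]
eef_rot: [0.001, 1.0, -0.0, 0.001]
wrist_force: [-0.5, -0.2, -1.0]
opening: 0.322
t 25.1 pos [ 0.4127 -0.272   0.198 ] yaw -0.0 open 0.322 F [-0.5 -0.2 -1.1] q6 -0.82
shift [ 0.2068 -0.3966 -0.002 ] rows>= 9 turn [ 1.000e-04 -1.000e-04 -3.792e-01]
```

View pics/w16.png

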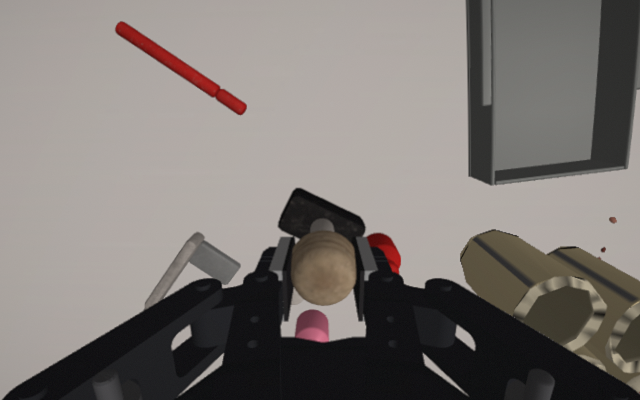

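```bash
python3 -m pendant '[[[0.0207,-0.0397,0,0,0,0,1],[0.0207,-0.0397,0,0,0,0,1],[0.0207,-0.0397,0,0,0,0,1],[0.0207,-0.0397,0,0,0,0,1],[0.0207,-0.0397,0,0,0,0,1],[0.0207,-0.0397,0,0,0,0,1],[0.0207,-0.0397,0,0,0,0,1],[0.0207,-0.0397,0,0,0,0,1],[0.0207,-0.0397,0,0,0,0,1],[0.0207,-0.0397,0,0,0,0,1]]]'
python3 -m pendant '[[[0,0,0,0,0,-0.126,1],[0,0,0,0,0,-0.126,1],[0,0,0,0,0,-0.127,1],[0,0,0,0,0,0,1],[0,0,0,0,0,0,1]]]'
python3 - <<'E'
from h import *
im,d,c=shot('wrist','w17')
v=.008;go([.619+v*.0924,.1165+v*.9957,.086],21.7)
E
```

```text
time_s: 26.1
eef_pos: [0.6192, 0.1265, 0.1953]
eef_rot: [0.0, 1.0, -0.0, -0.002]
wrist_force: [1.1, -2.0, -0.4]
opening: 0.324
time_s: 26.6
eef_pos: [0.6191, 0.1247, 0.1963]
eef_rot: [-0.0, 0.982, 0.187, -0.002]
wrist_force: [0.8, 0.6, -0.6]
opening: 0.319
t 26.65 pos [0.6193 0.1246 0.1967] yaw 21.5 open 0.316 F [-0.7 -0.5 -1.2] q6 -0.36
shift [0.0006 0.0003 0.1107] rows>= 3 turn [-0.0009  0.0023 -0.0032]
```

View pics/w17.png

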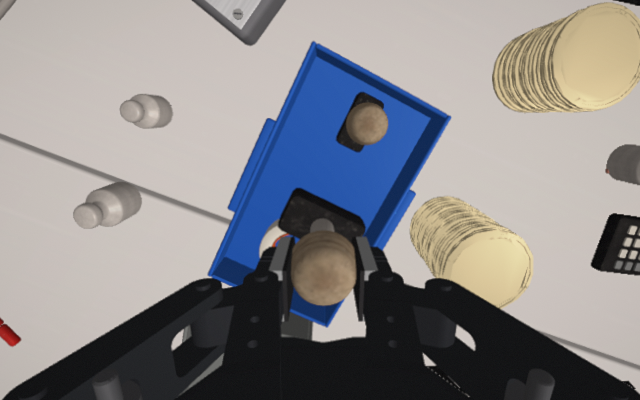

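```bash
python3 -m pendant '[[[0,0,0.03,0,0,0,1],[0,0,0.035,0,0,0,1],[0,0,0.025,0,0,0,1],[0,0,0.014,0,0,0,1],[0,0,0.007,0,0,0,1],[0,0,0,0,0,0,1]]]'
python3 -m pendant '[[[0,0,0,0,0,0,0],[0,0,0,0,0,0,0],[0,0,0,0,0,0,0],[0,0,0,0,0,0,0],[0,0,-0.02,0,0,0,0],[0,0,-0.04,0,0,0,0],[0,0,-0.04,0,0,0,0],[0,0,-0.04,0,0,0,-1],[0,0,0,0,0,0,-1]]]'
python3 - <<'E'
from h import *
im,d,c=shot('wrist','w18')
go([.442,.131,.235],0)
E
```

```text
time_s: 27.25
eef_pos: [0.6199, 0.1247, 0.0867]
eef_rot: [-0.0, 0.982, 0.188, -0.0]
wrist_force: [0.3, -0.2, -1.0]
opening: 0.321
time_s: 28.15
eef_pos: [0.6238, 0.1249, 0.2352]
eef_rot: [0.001, 0.982, 0.188, 0.006]
wrist_force: [-0.5, -0.8, 1.3]
opening: 0.822
t 28.2 pos [0.6223 0.1249 0.2317] yaw 21.7 open 0.898 F [-0.   0.2 -0.4] q6 -0.37
shift [-0.1652 -0.0724 -0.0047] rows>= 4 turn [ 0.0015 -0.0081  0.3788]
```

View pics/w18.png

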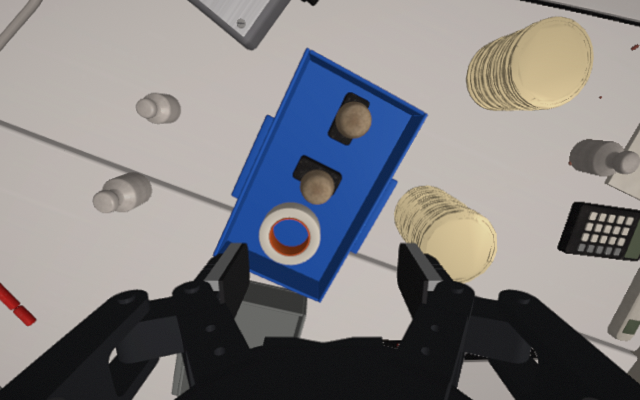

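All three labelling things are in the blue tray. Next, the small weight.

```bash
python3 -m pendant '[[[-0.033,-0.0145,-0.001,0,0,0,-1],[-0.033,-0.0145,-0.001,0,0,0,-1],[-0.033,-0.0145,-0.001,0,0,0,-1],[-0.033,-0.0145,-0.001,0,0,0,-1],[-0.033,-0.0145,-0.001,0,0,0,-1],[0,0,0,0,0,0.126,-1],[0,0,0,0,0,0.126,-1],[0,0,0,0,0,0.127,-1],[0,0,0,0,0,0,-1],[0,0,0,0,0,0,-1]]]'
python3 - <<'E'
from h import *
im,d,c=shot('wrist','w19')
uv=proj(c,[.442,.131,.045])[0]; print(uv); u,v=uv.astype(int)
zt,xy,ext,P=axis_obj(c,d,(u-50,v-60,u+50,v+60)); print(zt,xy,ext)
go([*xy,.036],0)
E
```

```text
time_s: 29.2
eef_pos: [0.4394, 0.1311, 0.2314]
eef_rot: [0.0, 1.0, 0.002, -0.001]
wrist_force: [-1.0, -0.1, 0.4]
opening: 1.001
[326.0380376 184.0976067]
0.050542550845456176 [0.44195181 0.1313262 ] [0.01777855 0.0181328 ]
t 29.25 pos [0.4396 0.1311 0.2315] yaw 0.2 open 1.001 F [-0.9 -0.2  1. ] q6 0.03
shift [ 0.0026 -0.0003  0.1955] rows>= 4 turn [0.     0.0012 0.0027]
```

View pics/w19.png

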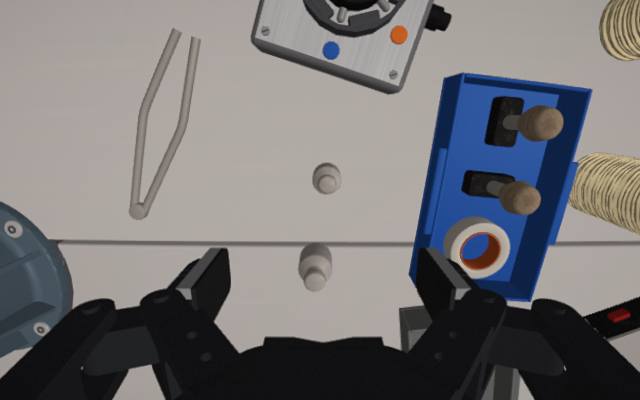

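Small weight at (326,178) is where it was measured. Grasping.

```bash
python3 -m pendant '[[[0.0026,0,0.045,0,0,0,-1],[0,0,0.045,0,0,0,-1],[0,0,0.045,0,0,0,-1],[0,0,0.035,0,0,0,-1],[0,0,0.018,0,0,0,-1],[0,0,0.0075,0,0,0,-1],[0,0,0,0,0,0,1],[0,0,0,0,0,0,1],[0,0,0,0,0,0,1],[0,0,0,0,0,0,1]]]'
python3 -m pendant '[[[0,0,0,0,0,0,1],[0,0,0,0,0,0,1],[0,0,0,0,0,0,1],[0,0,-0.03,0,0,0,1],[0,0,-0.04,0,0,0,1],[0,0,-0.04,0,0,0,1],[0,0,0,0,0,0,1],[0,0,0,0,0,0,1]]]'
python3 - <<'E'
from h import *
im,d,c=shot('wrist','w20')
v=.068;a=np.radians(6.7);go([.614-v*np.sin(a),-.1456+v*np.cos(a),.147],6.7)
E
```

```text
time_s: 30.25
eef_pos: [0.4436, 0.1312, 0.038]
eef_rot: [-0.0, 1.0, 0.0, 0.001]
wrist_force: [-4.1, -0.0, 11.2]
opening: 0.344
time_s: 31.05
eef_pos: [0.4431, 0.1312, 0.1476]
eef_rot: [-0.0, 1.0, -0.0, 0.001]
wrist_force: [-0.8, -0.0, -3.4]
opening: 0.342
t 31.1 pos [0.4419 0.1311 0.1462] yaw -0.0 open 0.343 F [-0.8 -1.2 -3.6] q6 0.03
shift [ 0.1642  0.2092 -0.0009] rows>= 6 turn [-0.      0.0006 -0.117 ]
```

View pics/w20.png

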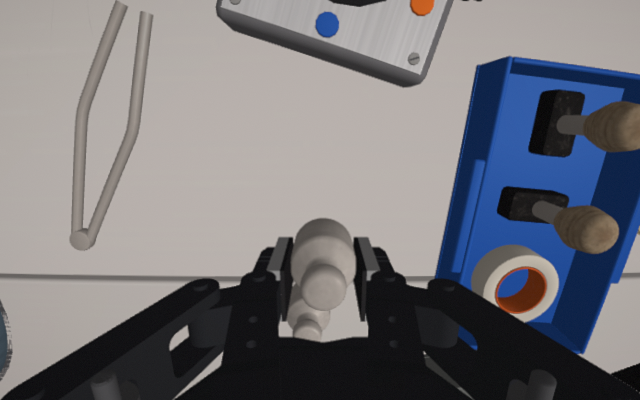

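```bash
python3 -m pendant '[[[0.0235,0.0299,0,0,0,0,1],[0.0235,0.0299,0,0,0,0,1],[0.0235,0.0299,0,0,0,0,1],[0.0235,0.0299,0,0,0,0,1],[0.0235,0.0299,0,0,0,0,1],[0.0235,0.0299,0,0,0,0,1],[0.0235,0.0299,0,0,0,0,1],[0,0,0,0,0,-0.117,1],[0,0,0,0,0,0,1],[0,0,0,0,0,0,1]]]'
python3 - <<'E'
from h import *
im,d,c=shot('wrist','w21')
v=.068;a=np.radians(6.7);go([.614-v*np.sin(a),-.1456+v*np.cos(a),.044],6.7)
E
```

```text
time_s: 32.1
eef_pos: [0.6054, -0.0775, 0.1443]
eef_rot: [-0.001, 0.998, 0.057, -0.002]
wrist_force: [-0.6, 1.1, -3.0]
opening: 0.343
t 32.15 pos [ 0.6056 -0.0773  0.1449] yaw 6.6 open 0.343 F [ 0.1 -0.6 -2.5] q6 -0.44
shift [0.0006 0.001  0.1009] rows>= 3 turn [-0.0016  0.003  -0.0021]
```

View pics/w21.png

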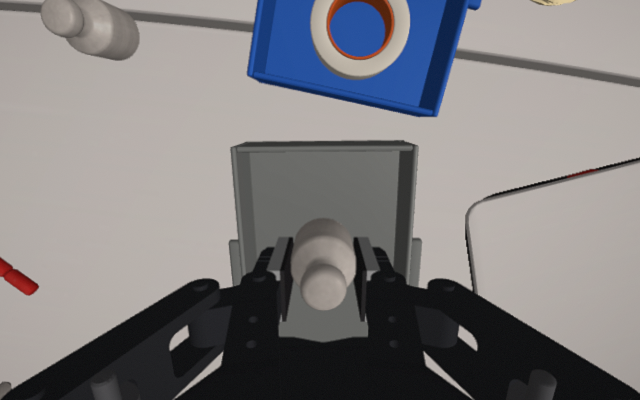

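```bash
python3 -m pendant '[[[0,0,0.03,0,0,0,1],[0,0,0.03,0,0,0,1],[0,0,0.022,0,0,0,1],[0,0,0.012,0,0,0,1],[0,0,0.006,0,0,0,1],[0,0,0,0,0,0,1]]]'
python3 -m pendant '[[[0,0,0,0,0,0,-0.2],[0,0,0,0,0,0,-0.2],[0,0,0,0,0,0,-0.2],[0,0,0,0,0,0,-0.2],[0,0,-0.03,0,0,0,-0.2],[0,0,-0.04,0,0,0,-0.2],[0,0,-0.05,0,0,0,-0.2],[0,0,-0.05,0,0,0,-1],[0,0,-0.015,0,0,0,-1],[0,0,0,0,0,0,-1]]]'
python3 - <<'E'
from h import *
im,d,c=shot('wrist','w22')
go([.430,.0305,.235],0)
E
```

```text
time_s: 32.75
eef_pos: [0.6068, -0.0778, 0.0464]
eef_rot: [-0.0, 0.998, 0.058, -0.0]
wrist_force: [-0.7, 0.0, -2.0]
opening: 0.343
time_s: 33.75
eef_pos: [0.6089, -0.0788, 0.2358]
eef_rot: [0.001, 0.998, 0.058, 0.003]
wrist_force: [0.3, -0.5, 0.4]
opening: 0.999
t 33.8 pos [ 0.6075 -0.0784  0.2328] yaw 6.7 open 0.998 F [-0.1 -0.4  0. ] q6 -0.44
shift [-0.1636 -0.1288 -0.0028] rows>= 5 turn [ 0.001  -0.0024  0.1168]
```

View pics/w22.png

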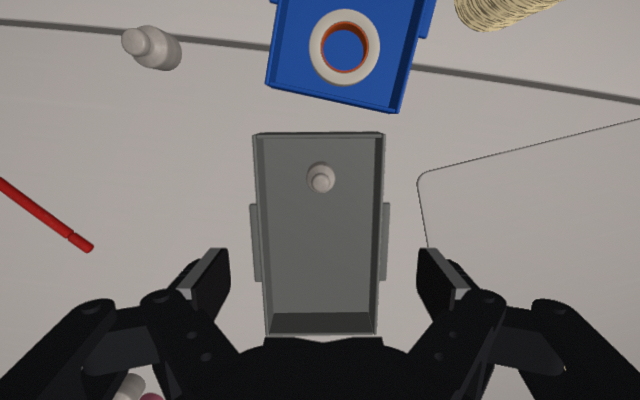

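Small weight stands in the grey tray at (320,178). Next is weight B.

```bash
python3 -m pendant '[[[-0.0326,-0.0257,-0.0005,0,0,0,-1],[-0.0326,-0.0257,-0.0005,0,0,0,-1],[-0.0326,-0.0257,-0.0005,0,0,0,-1],[-0.0326,-0.0257,-0.0005,0,0,0,-1],[-0.0326,-0.0257,-0.0005,0,0,0,-1],[0,0,0,0,0,0.117,-1],[0,0,0,0,0,0,-1],[0,0,0,0,0,0,-1]]]'
python3 - <<'E'
from h import *
im,d,c=shot('wrist','w23')
uv=proj(c,[.430,.0305,.05])[0]; print(uv); u,v=uv.astype(int)
zt,xy,ext,P=axis_obj(c,d,(u-50,v-60,u+50,v+60)); print(zt,xy,ext)
go([*xy,.042],0)
E
```

```text
time_s: 34.6
eef_pos: [0.4297, 0.0304, 0.2328]
eef_rot: [-0.0, 1.0, 0.001, -0.001]
wrist_force: [-0.5, 0.3, 0.6]
opening: 1.0
[323.8730277  184.72108009]
0.06214598611408732 [0.42959174 0.03061943] [0.02198893 0.02288215]
t 34.65 pos [0.4301 0.0302 0.2331] yaw 0.1 open 1.002 F [ 0.4  0.3 -0.7] q6 -0.21
shift [-1.000e-04 -4.000e-04  1.911e-01] rows>= 4 turn [-0.0004  0.002   0.0019]
```

View pics/w23.png

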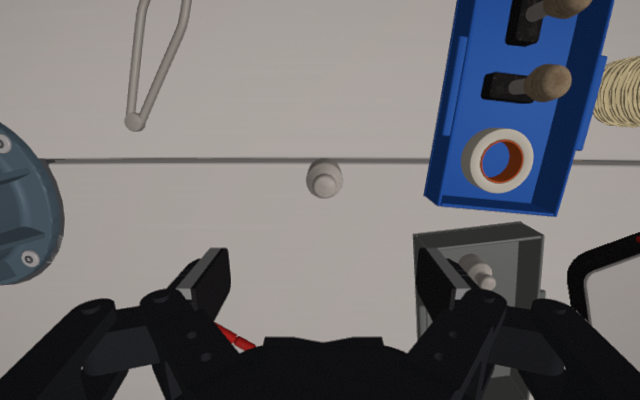

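```bash
python3 -m pendant '[[[0,0,0.045,0,0,0,-1],[0,0,0.045,0,0,0,-1],[0,0,0.045,0,0,0,-1],[0,0,0.035,0,0,0,-1],[0,0,0.015,0,0,0,-1],[0,0,0.006,0,0,0,-1],[0,0,0,0,0,0,1],[0,0,0,0,0,0,1],[0,0,0,0,0,0,1],[0,0,0,0,0,0,1]]]'
python3 -m pendant '[[[0,0,0,0,0,0,1],[0,0,0,0,0,0,1],[0,0,0,0,0,0,1],[0,0,-0.03,0,0,0,1],[0,0,-0.04,0,0,0,1],[0,0,-0.05,0,0,0,1],[0,0,0,0,0,0,1],[0,0,0,0,0,0,1]]]'
python3 - <<'E'
from h import *
im,d,c=shot('wrist','w24')
v=0;a=np.radians(6.7);go([.614-v*np.sin(a),-.1456+v*np.cos(a),.16],6.7)
E
```

```text
time_s: 35.65
eef_pos: [0.4312, 0.0302, 0.0444]
eef_rot: [0.0, 1.0, 0.0, 0.001]
wrist_force: [-0.2, -0.6, 2.6]
opening: 0.433
time_s: 36.45
eef_pos: [0.4303, 0.0304, 0.1638]
eef_rot: [0.0, 1.0, 0.0, 0.001]
wrist_force: [0.4, 0.5, -5.1]
opening: 0.431
t 36.5 pos [0.429  0.0307 0.1622] yaw -0.0 open 0.431 F [-0.3  0.1 -5.8] q6 -0.21
shift [0.185  0.1763 0.0019] rows>= 6 turn [-0.0004  0.0015 -0.117 ]
```

View pics/w24.png

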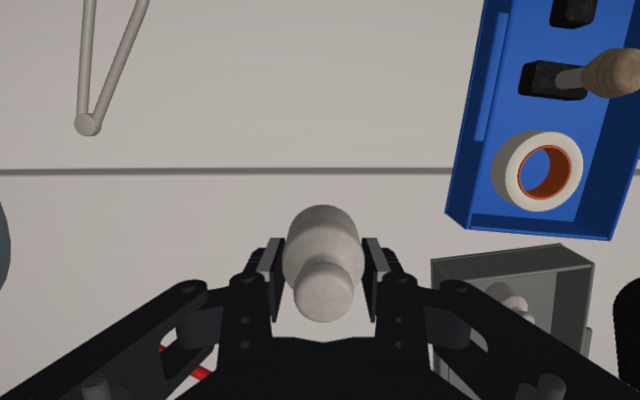

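```bash
python3 -m pendant '[[[0.0265,0.0252,0,0,0,0,1],[0.0265,0.0252,0,0,0,0,1],[0.0265,0.0252,0,0,0,0,1],[0.0265,0.0252,0,0,0,0,1],[0.0265,0.0252,0,0,0,0,1],[0.0265,0.0252,0,0,0,0,1],[0.0265,0.0252,0,0,0,0,1],[0,0,0,0,0,-0.117,1],[0,0,0,0,0,0,1],[0,0,0,0,0,0,1]]]'
python3 - <<'E'
from h import *
im,d,c=shot('wrist','w25')
v=0;a=np.radians(6.7);go([.614-v*np.sin(a),-.1456+v*np.cos(a),.050],6.7)
E
```

```text
time_s: 37.5
eef_pos: [0.6137, -0.145, 0.16]
eef_rot: [-0.001, 0.998, 0.057, -0.003]
wrist_force: [-0.4, 0.8, -5.1]
opening: 0.428
t 37.55 pos [ 0.614  -0.1449  0.1609] yaw 6.6 open 0.43 F [ 0.4  0.5 -5. ] q6 -0.53
shift [0.0003 0.0009 0.1108] rows>= 3 turn [-0.0024  0.0038 -0.0022]
```

View pics/w25.png

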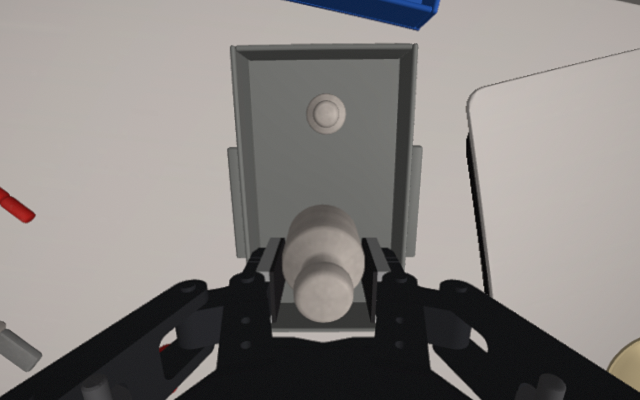

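```bash
python3 -m pendant '[[[0,0,0.03,0,0,0,1],[0,0,0.035,0,0,0,1],[0,0,0.025,0,0,0,1],[0,0,0.014,0,0,0,1],[0,0,0.006,0,0,0,1],[0,0,0,0,0,0,1]]]'
python3 -m pendant '[[[0,0,0,0,0,0,-0.3],[0,0,0,0,0,0,-0.3],[0,0,0,0,0,0,-0.3],[0,0,0,0,0,0,-0.3],[0,0,-0.03,0,0,0,-0.3],[0,0,-0.04,0,0,0,-0.3],[0,0,-0.05,0,0,0,-0.3],[0,0,-0.05,0,0,0,-1],[0,0,-0.015,0,0,0,-1],[0,0,0,0,0,0,-1]]]'
python3 - <<'E'
from h import *
im,d,c=shot('wrist','w26')
go([.385,-.367,.235],-20)
E
```

```text
time_s: 38.15
eef_pos: [0.6154, -0.1457, 0.053]
eef_rot: [-0.0, 0.998, 0.058, -0.0]
wrist_force: [-0.2, 0.8, -5.4]
opening: 0.432
time_s: 39.15
eef_pos: [0.6175, -0.1469, 0.2428]
eef_rot: [0.002, 0.998, 0.058, 0.004]
wrist_force: [0.0, 0.2, -0.6]
opening: 1.001
t 39.2 pos [ 0.6162 -0.1463  0.2396] yaw 6.7 open 1.001 F [-0.1 -0.3 -0.3] q6 -0.54
shift [-0.2553  0.1923  0.0042] rows>= 7 turn [ 0.0009 -0.0029  0.4659]
```

View pics/w26.png

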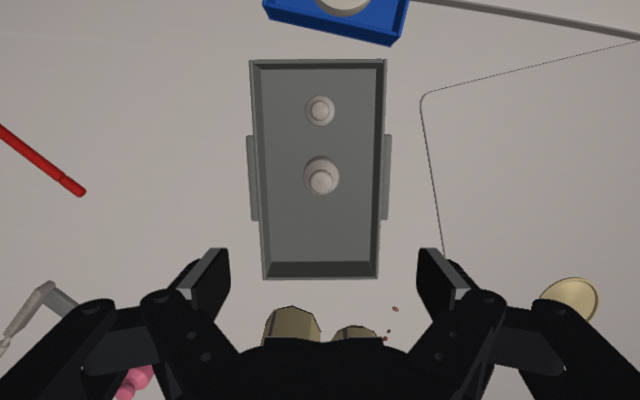

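Both weights stand in the tray at (320,110) and (321,177). Next is weight A, which sits between the red and pink look-alikes.

```bash
python3 -m pendant '[[[-0.0319,0.024,0.0005,0,0,0,-1],[-0.0319,0.024,0.0005,0,0,0,-1],[-0.0319,0.024,0.0005,0,0,0,-1],[-0.0319,0.024,0.0005,0,0,0,-1],[-0.0319,0.024,0.0005,0,0,0,-1],[-0.0319,0.024,0.0005,0,0,0,-1],[-0.0319,0.024,0.0005,0,0,0,-1],[-0.0319,0.024,0.0005,0,0,0,-1]]]'
python3 -m pendant '[[[0,0,0,0,0,0.1165,-1],[0,0,0,0,0,0.1165,-1],[0,0,0,0,0,0.1165,-1],[0,0,0,0,0,0.1165,-1],[0,0,0,0,0,0,-1],[0,0,0,0,0,0,-1]]]'
python3 - <<'E'
from h import *
im,d,c=shot('wrist','w27')
uv=proj(c,[.385,-.367,.05])[0]; print(uv); u,v=uv.astype(int)
zt,xy,ext,P=axis_obj(c,d,(u-40,v-45,u+40,v+45)); print(zt,xy,ext)
go([*xy,.042],-20)
E
```

```text
time_s: 40.0
eef_pos: [0.3824, -0.3661, 0.2313]
eef_rot: [-0.002, 0.998, 0.058, -0.001]
wrist_force: [0.1, -0.6, -0.5]
opening: 1.005
time_s: 40.6
eef_pos: [0.3839, -0.3657, 0.2323]
eef_rot: [-0.001, 0.985, -0.172, -0.001]
wrist_force: [-0.4, 0.0, -0.8]
opening: 1.001
[325.08182522 186.07879257]
0.061048220053988855 [ 0.37429944 -0.40562256] [0.0207336  0.01325411]
t 40.65 pos [ 0.3841 -0.3659  0.2328] yaw -19.8 open 1.0 F [ 0.6 -0.  -0.3] q6 -0.64
shift [0.0046 0.041  0.1907] rows>= 4 turn [-0.0015  0.002   0.0027]
```

View pics/w27.png

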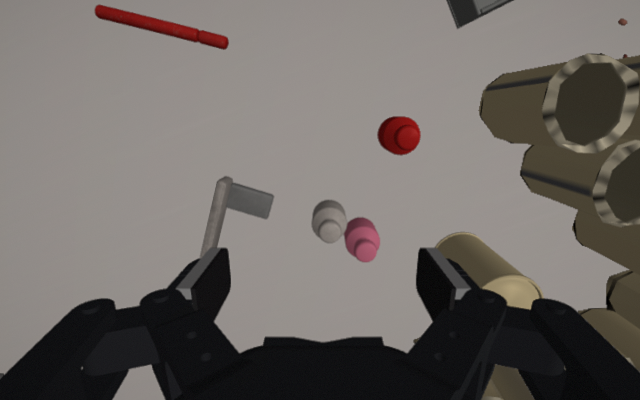

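Weight A has been knocked towards the pink one. Grey is now at (329,222) and pink at (362,240). I'll remeasure both.

Run:
```python
from h import *
im,d,c=load('w27')
for n,b in dict(A=(308,196,346,246),pink=(348,214,384,266)).items():
    zt,xy,ext,P=axis_obj(c,d,b); print(n,zt.round(4),xy.round(4),ext.round(4))
    q=P[(P[:,2]>.03)&(P[:,2]<.04),:2]; print(q.min(0).round(4),q.max(0).round(4),((q.min(0)+q.max(0))/2).round(4))
cv2.imwrite('pics/w27a.png',cv2.resize(im[170:280,270:410,::-1],None,fx=5,fy=5,interpolation=cv2.INTER_CUBIC))
```

```text
A 0.0616 [ 0.3734 -0.4104] [0.0224 0.0229]
[ 0.3545 -0.439 ] [ 0.392  -0.3916] [ 0.3733 -0.4153]
pink 0.0614 [ 0.4007 -0.4421] [0.0227 0.0214]
[ 0.3826 -0.4558] [ 0.419  -0.4239] [ 0.4008 -0.4399]
```

View pics/w27a.png

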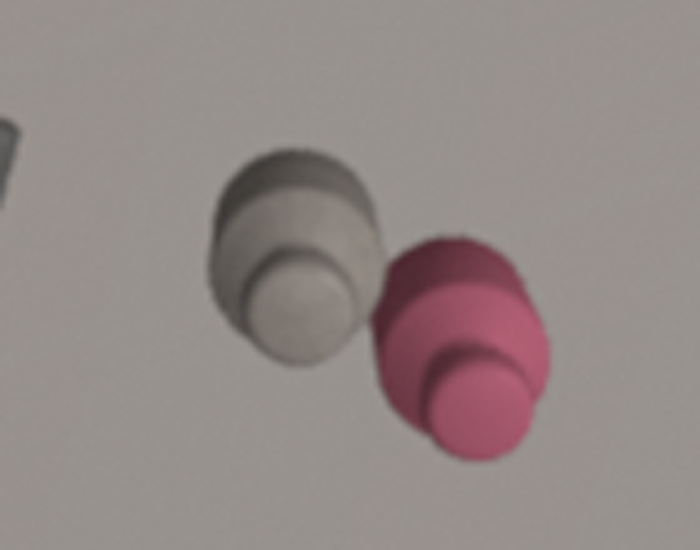

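Run:
```python
from h import *
im,d,c=load('w27')
print(plane(c,[(272,195),(268,218),(225,180),(232,200),(205,250)],.01).round(3)); print(dep(c,d,[(255,198),(222,190)]).round(3))
go([.373,-.410,.235],41)
```

```text
[[ 0.323 -0.365  0.01 ]
 [ 0.308 -0.388  0.01 ]
 [ 0.28  -0.331  0.01 ]
 [ 0.278 -0.355  0.01 ]
 [ 0.222 -0.4    0.01 ]]
[[ 0.304 -0.362  0.011]
 [ 0.279 -0.339  0.027]]
t 40.65 pos [ 0.3841 -0.3659  0.2328] yaw -19.8 open 1.0 F [ 0.6 -0.  -0.3] q6 -0.64
shift [ 0.0045  0.0453 -0.0023] rows>= 1 turn [-2.400e-03  1.000e-03 -1.062e+00]
```

```bash
python3 -m pendant '[[[0.0045,0.0453,-0.002,0,0,0,-0.4],[0,0,0,0,0,-0.1328,-0.4],[0,0,0,0,0,-0.1328,-0.4],[0,0,0,0,0,-0.1328,-0.4],[0,0,0,0,0,-0.1328,-0.4],[0,0,0,0,0,-0.1328,-0.4],[0,0,0,0,0,-0.1328,-0.4],[0,0,0,0,0,-0.1328,-0.4],[0,0,0,0,0,-0.1328,-0.4],[0,0,0,0,0,0,-0.4]]]'
python3 -m pendant '[[[0,0,0,0,0,0,-0.4],[0,0,0,0,0,0,-0.4]]]'
python3 - <<'E'
from h import *
im,d,c=shot('wrist','w28')
print(proj(c,[[.3733,-.4107,.06],[.4007,-.442,.06]]))
go([.3730,-.4103,.042],41)
E
```

```text
time_s: 41.65
eef_pos: [0.3732, -0.4103, 0.2356]
eef_rot: [-0.0, 0.937, 0.351, -0.0]
wrist_force: [-0.3, -0.2, 0.1]
opening: 0.699
time_s: 41.85
eef_pos: [0.3732, -0.4105, 0.236]
eef_rot: [-0.0, 0.937, 0.348, -0.0]
wrist_force: [0.4, 0.2, 0.1]
opening: 0.702
[[323.06971655 186.79348542]
 [323.39131238 227.61913996]]
t 41.9 pos [ 0.3732 -0.4105  0.2361] yaw 40.8 open 0.701 F [ 0.3 -0.3 -0.5] q6 -1.76
shift [-1.000e-04 -3.000e-04  1.941e-01] rows>= 4 turn [-0.0002 -0.     -0.0039]
```

View pics/w28.png

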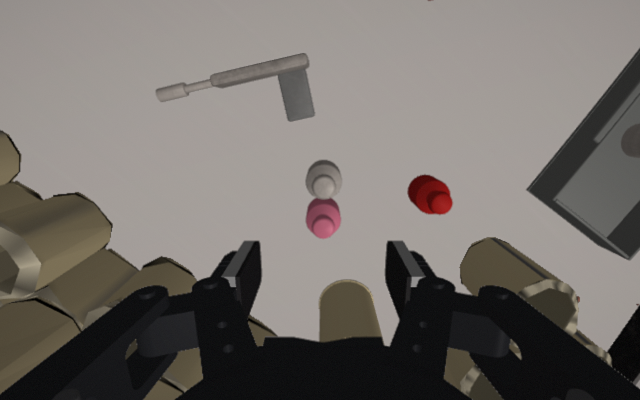

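The jaw axis is square to the grey–pink line. Grey knob is at (323,187) as predicted and the fingers are clear of pink (323,225). Descending.

```bash
python3 -m pendant '[[[0,0,0.045,0,0,0,-0.4],[0,0,0.045,0,0,0,-0.4],[0,0,0.045,0,0,0,-0.4],[0,0,0.035,0,0,0,-0.4],[0,0,0.016,0,0,0,-0.4],[0,0,0.008,0,0,0,-0.4],[0,0,0,0,0,0,-0.4],[0,0,0,0,0,0,1],[0,0,0,0,0,0,1],[0,0,0,0,0,0,1]]]'
python3 -m pendant '[[[0,0,0,0,0,0,1],[0,0,0,0,0,0,1],[0,0,0,0,0,0,1],[0,0,-0.02,0,0,0,1],[0,0,-0.03,0,0,0,1],[0,0,-0.04,0,0,0,1],[0,0,-0.04,0,0,0,1],[0,0,0,0,0,0,1],[0,0,0,0,0,0,1]]]'
python3 - <<'E'
from h import *
im,d,c=shot('wrist','w29')
v=-.062;a=np.radians(6.7);go([.614-v*np.sin(a),-.1456+v*np.cos(a),.175],6.7)
E
```

```text
time_s: 42.9
eef_pos: [0.374, -0.4118, 0.0439]
eef_rot: [0.002, 0.937, 0.349, 0.0]
wrist_force: [0.3, 0.6, 5.1]
opening: 0.43
time_s: 43.8
eef_pos: [0.3732, -0.4105, 0.1725]
eef_rot: [0.001, 0.937, 0.349, 0.0]
wrist_force: [-0.5, -0.9, -5.8]
opening: 0.431
t 43.85 pos [ 0.3726 -0.4095  0.1708] yaw 40.9 open 0.43 F [-0.1  1.4 -6.1] q6 -1.76
shift [ 0.3204  0.0096 -0.0041] rows>= 7 turn [-2.400e-03  3.000e-04  5.962e-01]
```

View pics/w29.png

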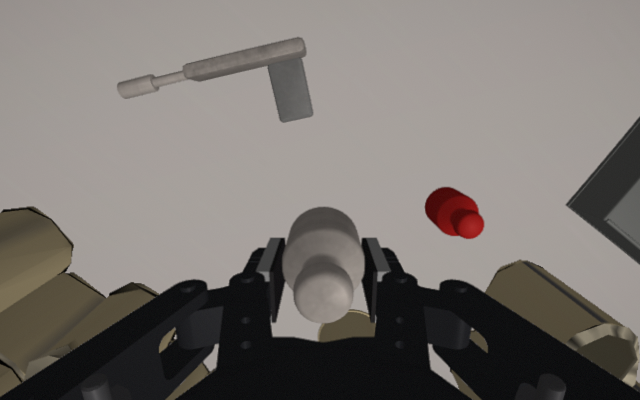

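Run:
```python
from h import *
im,d,c=load('w6')
P,uv=cloud(c,d,(0,130,110,330)); k=P[:,2]>.03; print(P[k].max(0),np.percentile(P[k][:,2],99.5)); 
for y in (-.25,-.27,-.29,-.31,-.33,-.35): 
    q=P[k&(abs(P[:,1]-y)<.01)]; print(y,len(q), (q[:,0].min(),q[:,0].max(),q[:,2].max()) if len(q) else '')
```

```text
[ 0.84171867 -0.06001936  0.39416199] 0.3920607581511815
-0.25 0 
-0.27 0 
-0.29 0 
-0.31 1 (np.float64(0.7857636381516111), np.float64(0.7857636381516111), np.float64(0.07649478362247097))
-0.33 2280 (np.float64(0.5715351657644805), np.float64(0.6304053633629563), np.float64(0.1113149330483113))
-0.35 2681 (np.float64(0.564740642997621), np.float64(0.7193696186463057), np.float64(0.11187748116807428))
```

```bash
python3 -m pendant '[[[0.04,0.0012,-0.0005,0,0,0,1],[0.04,0.0012,-0.0005,0,0,0,1],[0.04,0.0012,-0.0005,0,0,0,1],[0.04,0.0012,-0.0005,0,0,0,1],[0.04,0.0012,-0.0005,0,0,0,1],[0.04,0.0012,-0.0005,0,0,0,1],[0.04,0.0012,-0.0005,0,0,0,1],[0.04,0.0012,-0.0005,0,0,0,1]]]'
python3 -m pendant '[[[0,0,0,0,0,0.1192,1],[0,0,0,0,0,0.1192,1],[0,0,0,0,0,0.1192,1],[0,0,0,0,0,0.1192,1],[0,0,0,0,0,0.1192,1],[0,0,0,0,0,0,1],[0,0,0,0,0,0,1]]]'
python3 - <<'E'
from h import *
im,d,c=shot('wrist','w30')
v=-.062;a=np.radians(6.7);go([.614-v*np.sin(a),-.1456+v*np.cos(a),.050],6.7)
E
```

```text
time_s: 44.65
eef_pos: [0.6209, -0.2063, 0.1724]
eef_rot: [-0.002, 0.937, 0.349, -0.002]
wrist_force: [1.6, -1.4, -4.9]
opening: 0.432
time_s: 45.35
eef_pos: [0.6204, -0.2079, 0.1736]
eef_rot: [-0.001, 0.998, 0.06, -0.002]
wrist_force: [0.2, 0.1, -5.2]
opening: 0.429
t 45.4 pos [ 0.6207 -0.208   0.1742] yaw 6.9 open 0.426 F [-0.7  0.6 -4.7] q6 -0.62
shift [ 0.001  -0.0005  0.1242] rows>= 3 turn [-0.0018  0.0026  0.0031]
```

View pics/w30.png

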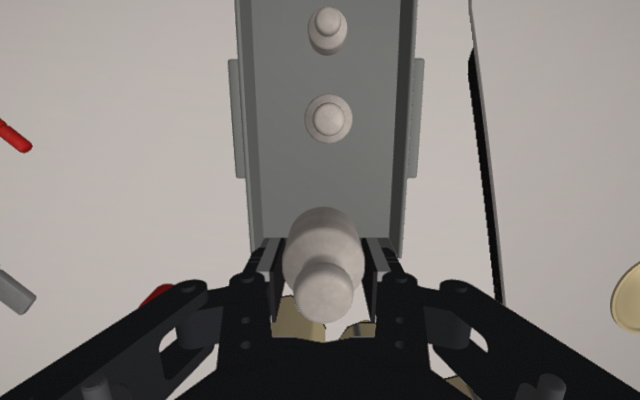

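```bash
python3 -m pendant '[[[0.001,0,0.035,0,0,0,1],[0,0,0.035,0,0,0,1],[0,0,0.03,0,0,0,1],[0,0,0.015,0,0,0,1],[0,0,0.008,0,0,0,1],[0,0,0,0,0,0,1]]]'
python3 -m pendant '[[[0,0,0,0,0,0,-0.3],[0,0,0,0,0,0,-0.3],[0,0,0,0,0,0,-0.3],[0,0,0,0,0,0,-0.3],[0,0,-0.03,0,0,0,-0.3],[0,0,-0.04,0,0,0,-0.3],[0,0,-0.05,0,0,0,-0.3],[0,0,-0.05,0,0,0,-1],[0,0,-0.015,0,0,0,-1],[0,0,0,0,0,0,-1]]]'
python3 - <<'E'
from h import *
im,d,c=shot('wrist','w31')
go([.50,.0,.32],90)
E
```

```text
time_s: 46.0
eef_pos: [0.6223, -0.2082, 0.0526]
eef_rot: [-0.0, 0.998, 0.059, -0.0]
wrist_force: [0.0, 1.4, -4.9]
opening: 0.434
time_s: 47.0
eef_pos: [0.6244, -0.2093, 0.243]
eef_rot: [0.002, 0.998, 0.059, 0.004]
wrist_force: [-0.8, -0.7, -0.8]
opening: 1.0
t 47.05 pos [ 0.6231 -0.2086  0.2397] yaw 6.7 open 0.999 F [ 0.3  0.9 -0.3] q6 -0.62
shift [-0.0976 -0.2214 -0.0809] rows>= 6 turn [ 3.4000e-03 -7.0000e-04 -1.4535e+00]
```

View pics/w31.png

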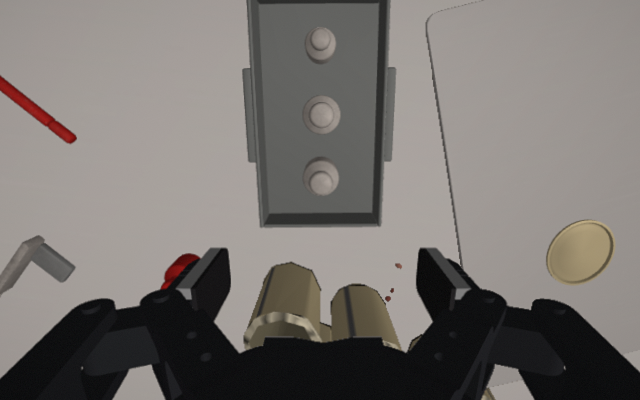

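All three weights stand in the grey tray. I'll check everything from above on the way to the knob.

Run:
```python
from h import *
im,d,c=shot('top','top2')
cv2.imwrite('pics/top2a.png',cv2.resize(im[140:260,240:450,::-1],None,fx=3.8,fy=3.8,interpolation=cv2.INTER_CUBIC))
go([.465,.3132,.25],42.8)
```

```text
t 47.1 pos [ 0.6221 -0.2081  0.2374] yaw 6.7 open 0.999 F [ 0.9  0.5 -0.2] q6 -0.62
shift [-0.0951 -0.5361 -0.0123] rows>= 11 turn [-7.000e-04  5.000e-04 -6.298e-01]
```

View pics/top2a.png

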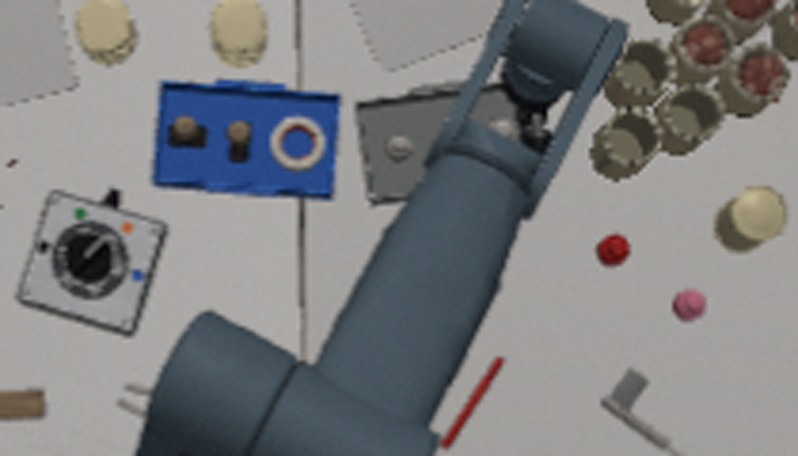

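```bash
python3 -m pendant '[[[-0.0079,-0.0447,-0.001,0,0,0,-1],[-0.0079,-0.0447,-0.001,0,0,0,-1],[-0.0079,-0.0447,-0.001,0,0,0,-1],[-0.0079,-0.0447,-0.001,0,0,0,-1],[-0.0079,-0.0447,-0.001,0,0,0,-1],[-0.0079,-0.0447,-0.001,0,0,0,-1],[-0.0079,-0.0447,-0.001,0,0,0,-1],[-0.0079,-0.0447,-0.001,0,0,0,-1],[-0.0079,-0.0447,-0.001,0,0,0,-1],[-0.0079,-0.0447,-0.001,0,0,0,-1]]]'
python3 -m pendant '[[[-0.0079,-0.0447,-0.001,0,0,0,-1],[-0.0079,-0.0447,-0.001,0,0,0,-1],[0,0,0,0,0,-0.126,-1],[0,0,0,0,0,-0.126,-1],[0,0,0,0,0,-0.126,-1],[0,0,0,0,0,-0.126,-1],[0,0,0,0,0,-0.126,-1],[0,0,0,0,0,0,-1],[0,0,0,0,0,0,-1]]]'
python3 - <<'E'
from h import *
im,d,c=shot('wrist','w32')
go([.465,.3132,.104],42.8)
E
```

```text
time_s: 48.1
eef_pos: [0.4896, 0.2276, 0.2454]
eef_rot: [0.0, 0.998, 0.058, -0.002]
wrist_force: [0.9, 0.7, -0.6]
opening: 1.004
time_s: 49.0
eef_pos: [0.4648, 0.3129, 0.2482]
eef_rot: [0.0, 0.932, 0.363, -0.002]
wrist_force: [0.5, 0.6, 0.2]
opening: 0.995
t 49.05 pos [0.465  0.313  0.2486] yaw 42.6 open 0.999 F [-0.2 -0.3 -0.5] q6 -0.36
shift [ 0.0005 -0.      0.1446] rows>= 3 turn [-0.001   0.0025 -0.0029]
```

View pics/w32.png

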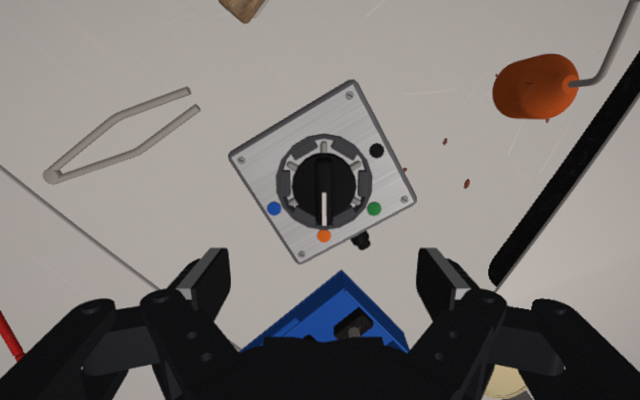

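The pointer is on orange and aligned with the jaws. Now gripping, pushing and turning.

```bash
python3 -m pendant '[[[0,0,0.04,0,0,0,-1],[0,0,0.045,0,0,0,-1],[0,0,0.04,0,0,0,-1],[0,0,0.0195,0,0,0,-1],[0,0,0,0,0,0,-1]]]'
python3 -m pendant '[[[0,0,0,0,0,0,1],[0,0,0,0,0,0,1],[0,0,0,0,0,0,1],[0,0,0,0,0,0,1],[0,0,0,0,0,0,1],[0,0,0,0,0,0,1],[0,0,0,0,0,0,1],[0,0,0,0,0,0,1]]]'
python3 -m pendant '[[[0,0,0.004,0,0,0,1],[0,0,0.004,0,0,0,1],[0,0,0.003,0,0,0,1],[0,0,0.002,0,0,0,1],[0,0,0,0,0,0,1],[0,0,0,0,0,0,1]]]'
```

```text
time_s: 49.55
eef_pos: [0.4628, 0.312, 0.1016]
eef_rot: [0.0, 0.931, 0.364, -0.004]
wrist_force: [0.0, -0.2, 0.7]
opening: 1.001
time_s: 50.35
eef_pos: [0.4656, 0.313, 0.1062]
eef_rot: [0.0, 0.931, 0.365, -0.0]
wrist_force: [-2.5, -3.2, 5.4]
opening: 0.171
time_s: 50.95
eef_pos: [0.4659, 0.3131, 0.0948]
eef_rot: [0.0, 0.931, 0.365, -0.0]
wrist_force: [-6.9, -5.5, 17.8]
opening: 0.173
```

```bash
python3 -m pendant '[[[0,0,0.0015,0,0,0,1],[0,0,0,0,0,0,1]]]'
python3 -m pendant '[[[0,0,0,0,0,0.105,1],[0,0,0,0,0,0.105,1],[0,0,0,0,0,0.105,1],[0,0,0,0,0,0.105,1],[0,0,0,0,0,0.105,1],[0,0,0,0,0,0.105,1],[0,0,0,0,0,0.105,1],[0,0,0,0,0,0.105,1],[0,0,0,0,0,0.105,1],[0,0,0,0,0,0.102,1]]]'
python3 -m pendant '[[[0,0,0,0,0,0,1],[0,0,0,0,0,0,1]]]'
python3 - <<'E'
from h import *
shot('wrist','w33');go([.465,.3132,.105],-17.2)
E
```

```text
time_s: 51.15
eef_pos: [0.4661, 0.3132, 0.0947]
eef_rot: [0.0, 0.931, 0.365, 0.0]
wrist_force: [-11.4, -8.0, 28.8]
opening: 0.172
time_s: 52.15
eef_pos: [0.4651, 0.3129, 0.0947]
eef_rot: [0.001, 0.989, -0.151, -0.001]
wrist_force: [-15.3, -9.7, 31.9]
opening: 0.169
time_s: 52.35
eef_pos: [0.4651, 0.3129, 0.0947]
eef_rot: [0.001, 0.989, -0.149, -0.001]
wrist_force: [-14.5, -8.6, 32.9]
opening: 0.168
t 52.4 pos [0.4651 0.3128 0.0947] yaw -17.1 open 0.173 F [-14.3  -8.9  32.5] q6 0.68
shift [-0.0002 -0.0003 -0.0103] rows>= 1 turn [0.0022 0.0011 0.0011]
```

View pics/w33.png

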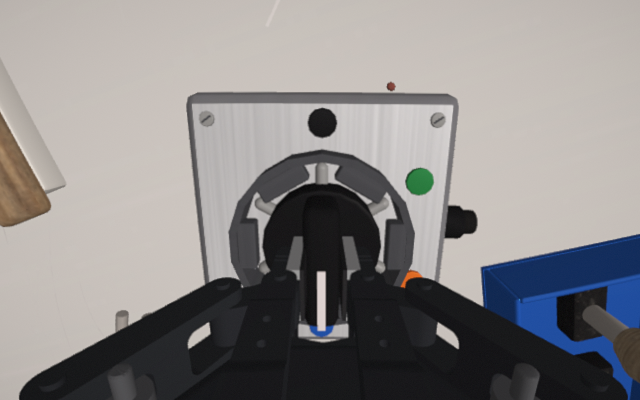

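Pointer is on the blue dot at (321,330), and the knob was fully down. Letting it up, releasing and lifting.

```bash
python3 -m pendant '[[[0,0,-0.003,0,0,0,1],[0,0,-0.004,0,0,0,1],[0,0,-0.004,0,0,0,1],[0,0,-0.0035,0,0,0,1],[0,0,0,0,0,0,1],[0,0,0,0,0,0,1]]]'
python3 -m pendant '[[[0,0,0,0,0,0,-1],[0,0,0,0,0,0,-1],[0,0,0,0,0,0,-1],[0,0,0,0,0,0,-1],[0,0,0,0,0,0,-1],[0,0,0,0,0,0,-1],[0,0,-0.03,0,0,0,-1],[0,0,-0.04,0,0,0,-1],[0,0,-0.04,0,0,0,-1],[0,0,-0.04,0,0,0,-1]]]'
python3 -m pendant '[[[0,0,-0.03,0,0,0,-1],[0,0,-0.03,0,0,0,-1],[0,0,0,0,0,0,-1],[0,0,0,0,0,0,-1]]]'
python3 - <<'E'
from h import *
im,d,c=shot('wrist','w34');go([.30,.45,.3],-17)
P,_=cloud(c,d,(200,80,440,300)); k=(np.hypot(P[:,0]-.465,P[:,1]-.313)<.03); print(np.percentile(P[k,2],[50,90,99]).round(4))
im,d,c=shot('top','top3')
cv2.imwrite('pics/top3a.png',cv2.resize(im[140:260,240:450,::-1],None,fx=3.8,fy=3.8,interpolation=cv2.INTER_CUBIC))
E
```

```text
time_s: 53.0
eef_pos: [0.4647, 0.3125, 0.1058]
eef_rot: [0.001, 0.989, -0.149, -0.001]
wrist_force: [-3.9, -4.3, 5.8]
opening: 0.165
time_s: 54.0
eef_pos: [0.4654, 0.3132, 0.2571]
eef_rot: [0.0, 0.989, -0.149, -0.0]
wrist_force: [0.6, 0.3, 1.0]
opening: 1.001
time_s: 54.4
eef_pos: [0.4658, 0.3134, 0.3162]
eef_rot: [-0.0, 0.989, -0.149, 0.001]
wrist_force: [0.2, 0.0, 0.1]
opening: 0.998
t 54.45 pos [0.4653 0.3131 0.3149] yaw -17.2 open 0.998 F [-0.  -0.4 -1. ] q6 0.68
shift [-0.1983 -0.082   0.015 ] rows>= 5 turn [ 0.0006  0.0008 -0.0031]
[0.0769 0.1025 0.1038]
```

View pics/w34.png

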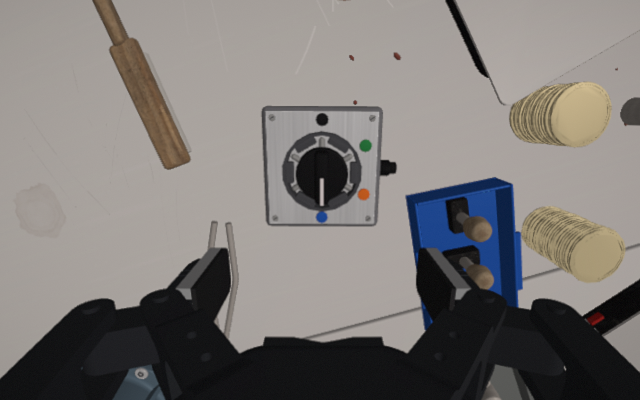

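View pics/top3a.png

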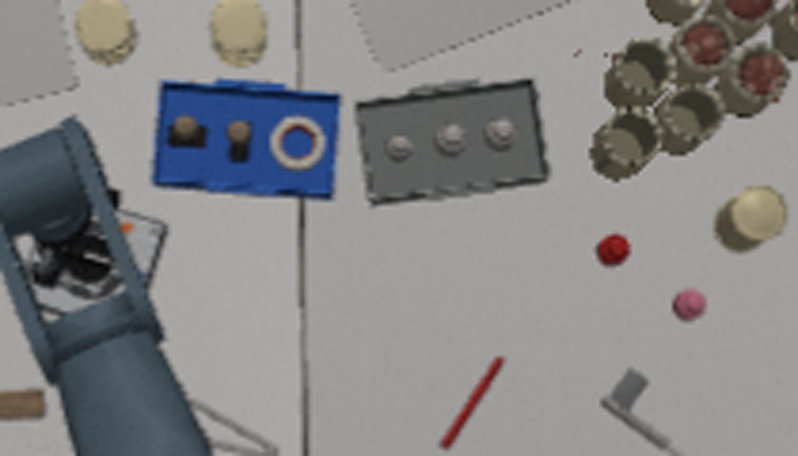

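The knob is up (bar top 0.1025, as at the start) and points to blue. All six things are in their trays and the arm is clear.

```bash
python3 -c "
from bench import ctrl
print(ctrl.hand_in())"
```

```text
the job is handed in; nothing more can be done
None
```

The job is done and was handed in at about 54.5 s of the 208 s allowed.

- **Knob:** I pushed it in and turned it from green to orange, and it sprang back up there. After sorting, I turned it from orange to blue the same way. In the last views the pointer is on the blue dot and the top of the bar is at 0.1025 m, the same height as at the start.
- **Sorting:** All six things were present. The tape roll and both date stamps are in the blue tray; the three grey check weights stand in the grey tray.
- **One disturbance:** One large weight was knocked about 4.5 cm aside, to within about 4 mm of the pink look-alike. I measured it again and gripped it at right angles to the line between the two, so the fingers kept clear of pink.
- **Last checks:** A final top view shows the pink and red look-alikes and the sealed can unmoved. The oil can was last seen in place just before the second knob turn, and I did not go near it after that. The gripper was open and clear, with no force on the wrist. No check failed or disagreed.
- **Left alone:** A second white ring, much like the tape roll, lies on the corner of the table behind the robot. I took it as not part of the job. I did not measure it.

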